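# Space the dessert tubs with a spacer block

## Task

Space out the three lidded tubs on the packing board so that cold air can pass between them: hold the thicker of the two wooden spacer blocks by its grip and, working outwards from the end stop, slide it nose first from the front just over the low kerbs, right in until the nose stands out behind the board, between stop and first tub, then first and second, then second and third, so that each gap ends as wide as the block, with block and tubs snug at each step. If a gap is too wide, push the tub back up first; leave the tubs standing between the kerbs, never lift or tip them, and leave everything else on the counter where it is. Finally stand the block upright on the bare counter, off the board, and let go.

Things in the scene. Friction and masses are not known exactly. Their poses are not given: they have to be found in the camera images.
- board: Fixed aluminium board, floor 10 mm thick, a low kerb (up to z=22 mm, 12 thick) along front and back, end stop at the left (+y) end, right end open. Origin: counter level, inner corner of back kerb (plane x=0) and stop face (plane y=0). x points from front to back kerb, the row runs from the stop to -y, z up. Front kerb: x -98 to -86. Board: y -455 to 30 mm. Stop: x -86 to 0, y 0 to 30, up to z=60 mm
- tub_a_mid (a point): First tub from the end stop: white plastic, grey lid, 72 mm along the row (y), 84 deep (x), 60 high, upright corners rounded (radius 12), 0.3 to 0.5 kg, slippery; the point is its centre, 30 mm above its underside, axes about parallel to the board's. Slides loose between the kerbs; the gap between it and the stop is at first narrower than the thick block (12 to 22 mm)
- tub_b_mid (a point): Second tub from the end stop: white plastic, grey lid, 72 mm along the row (y), 84 deep (x), 60 high, upright corners rounded (radius 12), 0.3 to 0.5 kg, slippery; the point is its centre, 30 mm above its underside, axes about parallel to the board's. Slides loose between the kerbs; the gap before it is at first 33 to 39 mm
- tub_c_mid (a point): Third tub from the end stop: white plastic, grey lid, 72 mm along the row (y), 84 deep (x), 60 high, upright corners rounded (radius 12), 0.3 to 0.5 kg, slippery; the point is its centre, 30 mm above its underside, axes about parallel to the board's. Slides loose between the kerbs; the gap before it is at first 35 to 55 mm
- spacer_mid (a point): Thick spacer block, wood, loose, upright on the counter left or right in front of the board: 120 mm long (x), 110 high. Lower 45 mm: 32 thick (y) from the blunt end x=-60 to x=32, then tapering on both sides to a 6 mm wide nose at x=60; nose away from the robot. Above: upright grip 20 thick (y), x -25 to 25. The point is its centre, 55 mm above its underside; z up. 0.15 kg
- thin_block_mid (a point): Thin block, not to be used, built like the thick one: 120 mm long (x), 110 high. Lower 45 mm: 18 thick (y) from the blunt end x=-60 to x=32, then tapering on both sides to a 6 mm wide nose at x=60; nose away from the robot. Above: upright grip 20 thick (y), x -25 to 25. The point is its centre, 55 mm above its underside; z up. 0.15 kg
- jar_center (a point): Small amber jar on the board beyond the third tub, 44 mm diameter, 45 mm high; the point is its centre
- black_bowl: Black plastic bowl left of the board, 170 mm across, 70 mm high; origin under its centre
- cup: White paper cup right of the board, 60 mm across, 50 mm high; origin under its centre
- scoop: Dessert scoop lying on the counter right of the board, 225 mm long along its x, 34 mm wide, 25 mm high; origin under its middle
There are look-alikes about, which are no part of the job. What is shaped like the part that bears tub_c_mid but blue or red is not meant.

How it is judged:
By the outcome, as a careful person would: the job done as asked, in the order asked, and still so for the second after the job is handed in, with the robot touching nothing.
It also fails if it takes over 70 s, if anything falls off the work surface, if the arm or the gripper's body presses on something with over 40 N, if the wrist force passes 120 N, or if a joint passes its speed limit or range.

## Robot

A 6-joint arm with a two-finger parallel gripper is mounted at the origin on the work surface. World frame = base frame: x ahead of the robot, y to its left, z up, the work surface at z = 0. Lengths are in mm, angles in rad, forces in N, time in s.
With the tool pointing down it reaches from about 350 to 975 mm from the base axis. Payload 7.1 kg.
Tool frame: the origin (TCP) lies at the very end of the fingers, on their centre line; the grasp point (between the pads) lies 19 mm behind it; y points along the fingers, x is the direction in which the jaws open and shut, and the axes are right-handed (so a half turn about y gives the same grasp; the last joint's range is limited). The gripper opens to 88 mm and grips with 3 to 60 N. Pads are 20 mm wide; open, the fingers measure 115 mm over their backs; the gripper's body (75 mm by 178 mm) begins 61 mm behind the grasp point.
Start: joints at [1.226, 0.423, 1.63, -0, 1.089, -0.019], TCP at [200.01, 592.116, 222.675] pointing down, gripper open.
Joint ranges: [-3, 3], [-0.9, 2.11], [0.09, 2.58], [-1.31, 4.45], [0.11, 2.69], [-2.54, 2.54]. Speed limits (rad/s): [2.39, 2.39, 3.01, 3.14, 3.14, 3.14].

## Interface

Orientations are given as a rotation vector (axis times angle).
In Python, from workcell import ctrl gives the robot as it stands. The module is installed in compiled form; this text tells all that it offers.
- The arm moves only by the tool jog_arm, never from a script. Its argument "steps" is a list of rows, each an object with "turn": the turn, a rotation vector about the world's x, y, z scaled (see below), a list of three; "dp": the shift along the world's x, y, z scaled (see below), a list of three; "claw": the opening, from 0 (shut) to 1 (fully open). In form: [{"turn": [wx, wy, wz], "dp": [x, y, z], "claw": claw}, ...]. A call has 1 to 12 rows; each row is the pose to reach, as a shift and turn from the pose measured when the call began, turning the shorter way round; what a row does not reach only later rows make up. The controller multiplies each number of a shift by 80 mm and each number of a turn by pi rad. A row lasts 1/12 s, in which the tool goes at most 41.7 mm and 7.16 degrees, less where a joint would pass 70% of its speed; a pose out of reach is approached as far as the arm can. A call with a number of a shift or a turn outside -1 to 1 is refused whole. A call with a gripper value outside its range is refused whole. The fingers move at their own pace and stop on an object; the grip force is fixed at half the most. Time passes only in rows, so rows that repeat a pose let the fingers close. It gives the time, the measured TCP pose, the force and the opening at its end, in the units of the state.
- ctrl.get_obs(): the state, without advancing time (a new reading comes with each control period).
- ctrl.get_image(name): name is "scene" or "top" or "wrist"; returns a dict with "img" (384x512x3 uint8, red, green, blue), "range_z" (384x512 float32, mm along the optical axis (not along the pixel's ray), 0 where there is no reading), "fovy" (degrees; the focal length in pixels is half the picture's height over the tangent of half this angle, whatever the lens; pixels are square), "cx", "cy" (the principal point, pixels), "camera_from_world" (4x4, takes a point from world to camera coordinates); the wrist camera has in their place "hand_eye" (4x4, takes a point from camera to tool coordinates, whose origin is the TCP and whose axes are the tool frame's). Camera axes: x right, y down, z forward; pixel columns grow to the right and rows downward; lengths in mm; the calibration is good to about 2 mm. The wrist camera is an equidistant fisheye: a pixel r from the principal point sees the ray r / f radians off the axis. A picture is of the moment at which its call begins: read the wrist's pose just before it.
- ctrl.close_job(): hands the job in, once; it reports no verdict.
The state is a dict: "t": time; "qpos": joint angles; "qvel": joint speeds; "joint_torque": joint torques, N m; "ee_pos": TCP position; "orientation": TCP orientation; "ft_force": force on the tool from outside, world axes, zero at the start; "moment": the same for the moment, N m; "width": finger opening in mm.
Only numpy, scipy, OpenCV 4.12 (cv2) and the standard library are available. Lean on these libraries where they do the work, as an engineer would, in place of code of your own. Each camera call takes 0.05 s, during which the arm holds its last target.

## Working session

There is one attempt and no reset: what is moved stays moved. The work goes in short steps, Python scripts to look and compute and a tool call to move; the robot and the scene stay as the last step left them, time stands still between calls to the robot, and variables do not carry over. Pictures are saved under pics/ and viewed, and the job is handed in when it is done.

Besides the shell and the picture viewer there is one more tool, called after "Call:" by a JSON object that holds its "op" and its "data", one argument or row to a line. jog_arm: Moves the arm, as the interface text tells. Its arguments: {"type":"object","properties":{"steps":{"type":"array","items":{"type":"object","properties":{"turn":{"type":"array","items":{"type":"number"}},"dp":{"type":"array","items":{"type":"number"}},"claw":{"type":"number"}}}}},"required":["steps"]}

```bash
mkdir -p pics; cat > h.py <<'E'
import numpy as np, cv2
from workcell import ctrl
def grab(n):
    d=ctrl.get_image(n); return d
def f(d): return d['img'].shape[0]/2/np.tan(np.radians(d['fovy'])/2)
def world(d,u,v,z=None):
    F=f(d);zz=z if z is not None else d['range_z'][int(v),int(u)]
    c=np.array([(u-d['cx'])/F*zz,(v-d['cy'])/F*zz,zz,1]);return (np.linalg.inv(d['camera_from_world'])@c)[:3]
def cloud(d):
    F=f(d);h,w=d['range_z'].shape;u,v=np.meshgrid(np.arange(w),np.arange(h));z=d['range_z']
    c=np.stack([(u-d['cx'])/F*z,(v-d['cy'])/F*z,z,np.ones_like(z)],-1)
    p=(c@np.linalg.inv(d['camera_from_world']).T)[...,:3];p[z==0]=np.nan;return p
def save(n,im,s=1):
    im=cv2.resize(im,None,fx=s,fy=s,interpolation=cv2.INTER_CUBIC);cv2.imwrite('pics/'+n,im[...,::-1])
E
python3 - <<'E'
from h import *
import pickle
o=ctrl.get_obs();print(o)
for n in ['scene','top']:
    d=grab(n);save(n+'0.png',d['img'],1.5);pickle.dump(d,open(n+'0.pkl','wb'));print(d['fovy'],d['cx'],d['cy'],np.linalg.inv(d['camera_from_world']).round(3))
E
```

```text
{'t': 0.0, 'qpos': array([ 1.22597480e+00,  4.23812678e-01,  1.63069127e+00,  1.01231826e-05,
        1.08861688e+00, -1.90145937e-02]), 'qvel': array([-0.00109034, -0.00164622, -0.0003367 ,  0.00109381, -0.00147917,
        0.00085421]), 'joint_torque': array([ 1.83709839e-03, -5.44591033e+01, -2.73692322e+01,  6.45518862e-02,
        2.24776292e-02, -1.39818740e-04]), 'ee_pos': array([199.83715851, 591.59672603, 221.91879258]), 'orientation': array([-1.34678312, -0.96499926,  0.96709241]), 'ft_force': array([ 0.01877819,  0.54123907, -0.17873205]), 'moment': array([-0.02034177,  0.03924485, -0.03104866]), 'width': 87.78019787774707}
49.71908011299935 263.57605464334375 186.30231969946067 [[-5.750000e-01  6.770000e-01 -4.580000e-01  1.033588e+03]
 [ 8.180000e-01  4.670000e-01 -3.360000e-01  3.274550e+02]
 [-1.400000e-02 -5.680000e-01 -8.230000e-01  9.277170e+02]
 [ 0.000000e+00  0.000000e+00  0.000000e+00  1.000000e+00]]
51.40264115252143 259.4667807920018 192.16317623271902 [[ 4.600000e-02 -9.770000e-01  2.060000e-01  2.921320e+02]
 [-9.990000e-01 -4.400000e-02  1.300000e-02 -3.168000e+01]
 [-3.000000e-03 -2.070000e-01 -9.780000e-01  1.272405e+03]
 [ 0.000000e+00  0.000000e+00  0.000000e+00  1.000000e+00]]
```

View pics/scene0.png

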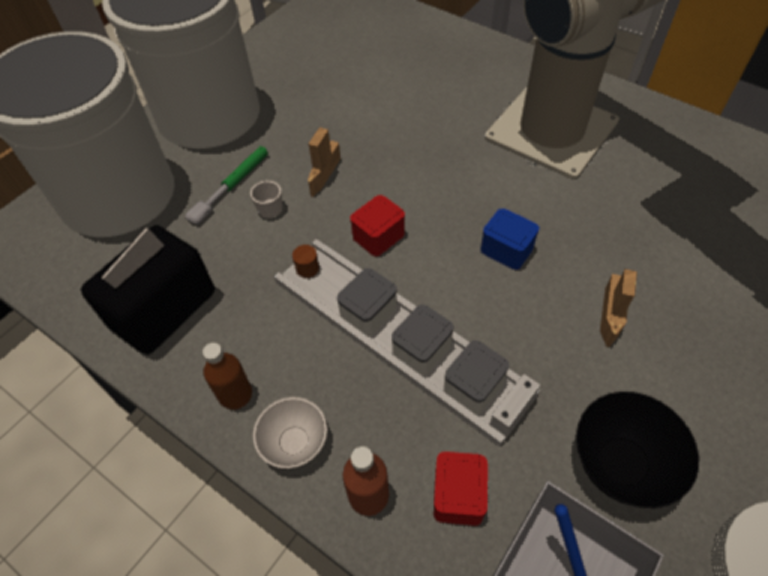

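View pics/top0.png

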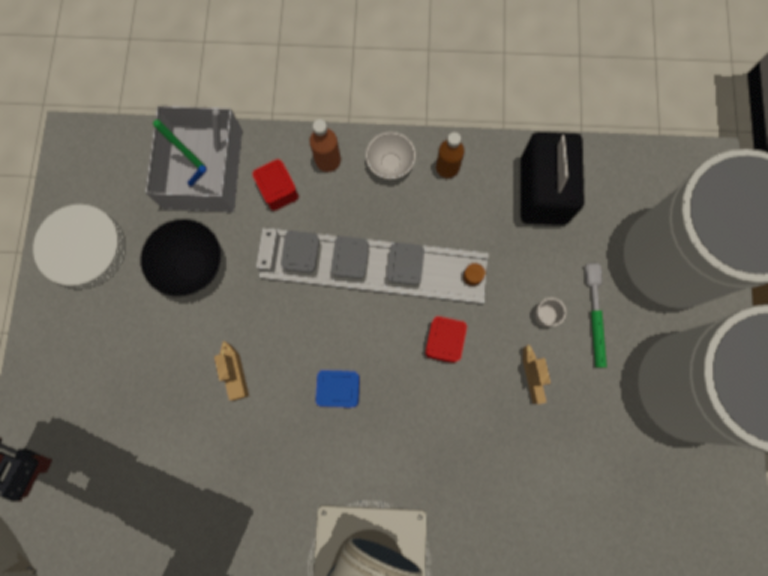

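```bash
python3 - <<'E'
from h import *
import pickle
for n in ['top','scene']:
    d=pickle.load(open(n+'0.pkl','rb'));p=cloud(d);im=d['img'].astype(int)
    wood=(im[...,0]>im[...,2]*1.5)&(im[...,0]>90)
    x,y,z=p[...,0],p[...,1],p[...,2]
    for nm,(x0,x1,y0,y1) in {'L':(200,520,150,450),'R':(200,520,-480,-250)}.items():
        for zl,zh in [(8,38),(38,60),(60,105),(105,120)]:
            m=(x>x0)&(x<x1)&(y>y0)&(y<y1)&(z>zl)&(z<zh)&wood
            q=p[m]
            if len(q)<5: print(n,nm,zl,len(q));continue
            r=cv2.minAreaRect(q[:,:2].astype(np.float32));print(n,nm,zl,len(q),q.mean(0).round(1),np.array(r[0]).round(1),np.array(r[1]).round(1),round(r[2],1),np.median(q[:,2]).round(1))
    # tubs: tops
    m=(z>52)&(z<80)&(x>450)&(x<700)&(y>-220)&(y<200)
    nl,lab,st,ce=cv2.connectedComponentsWithStats(m.astype(np.uint8))
    for i in range(1,nl):
        if st[i,4]>60:
            q=p[lab==i];q=q[q[:,2]>np.median(q[:,2])-3];r=cv2.minAreaRect(q[:,:2].astype(np.float32));print(n,'top',st[i,4],ce[i].round(),np.median(q[:,2]).round(1),np.array(r[0]).round(1),np.array(r[1]).round(1),round(r[2],1), im[lab==i].mean(0).round())
E
```

```text
top L 8 35 [374.6 291.1  30.3] [367.8 294.2] [115.9  22.9] 15.9 32.5
top L 38 255 [356.2 294.1  45.5] [366.2 301.2] [117.1  33.6] 18.6 45.1
top L 60 21 [361.4 293.8  88.4] [367.8 293.3] [51.1 13.1] 1.7 96.8
top L 105 122 [367.9 301.3 109.8] [367.8 301.9] [49.8 20. ] 18.1 110.0
top R 8 7 [ 389.4 -312.2   33.5] [ 386.6 -311.5] [114.6   5. ] 10.6 35.4
top R 38 124 [ 378.7 -320.4   44.7] [ 387.5 -318.9] [117.9  19.5] 12.8 44.8
top R 60 13 [ 384.  -312.2   94.7] [ 386.6 -319.2] [49.3 20.3] 11.3 101.1
top R 105 119 [ 386.9 -318.4  109.8] [ 387.5 -318.6] [48.6 19.8] 13.4 109.9
top top 529 [201. 168.] 71.0 [616.4 170.1] [62.6 84.5] 85.9 [93. 92. 88.]
top top 617 [233. 172.] 70.9 [609.1  70. ] [72.1 85.6] 85.8 [96. 94. 91.]
top top 618 [270. 176.] 70.6 [601.1 -46.6] [71.7 86. ] 86.1 [97. 96. 92.]
top top 136 [316. 182.] 55.9 [ 590.4 -192.3] [41.3 41.3] 40.9 [124.  79.  39.]
top top 304 [298. 219.] 60.6 [ 470.6 -139.1] [72.3 43.1] 85.3 [157.  35.  30.]
scene L 8 0
scene L 38 232 [381.6 298.5  44.7] [370.6 299.1] [119.4  31.8] 20.7 44.5
scene L 60 2
scene L 105 140 [372.3 300.8 109.5] [371.8 301. ] [47.8 19.7] 19.1 109.6
scene R 8 0
scene R 38 77 [ 393.9 -318.2   44.5] [ 389.2 -318.6] [121.5  19.6] 14.0 44.5
scene R 60 3
scene R 105 83 [ 391.5 -319.2  109.1] [ 389.2 -320.3] [53.4 20.2] 12.7 109.1
scene top 377 [247. 148.] 59.9 [ 471.3 -140.6] [75.9 47.2] 85.4 [129.  24.  22.]
scene top 162 [202. 169.] 54.7 [ 593.9 -193.8] [44.4 40. ] 41.9 [96. 50. 26.]
scene top 933 [244. 197.] 70.0 [605.  -47.9] [73.  85.7] 87.3 [73. 70. 67.]
scene top 1030 [281. 223.] 70.0 [613.7  68.8] [72.6 85.2] 84.9 [74. 70. 68.]
scene top 973 [315. 246.] 70.3 [621.2 169.4] [63.2 84.7] 86.8 [75. 72. 69.]
```

```bash
python3 - <<'E'
from h import *
import pickle
d=pickle.load(open('top0.pkl','rb'));im=d['img']
a=cv2.resize(im[140:215,160:340],None,fx=4.4,fy=4.4,interpolation=cv2.INTER_CUBIC)
b=cv2.resize(im[220:275,140:170],None,fx=5,fy=5,interpolation=cv2.INTER_CUBIC)
c=cv2.resize(im[225:275,340:370],None,fx=5,fy=5,interpolation=cv2.INTER_CUBIC)
o=np.zeros((600,800,3),np.uint8);o[:a.shape[0],:a.shape[1]]=a[:, :800];o[325:600,:150]=b;o[325:575,200:350]=c
save('crop1.png',o)
E
```

```text
(no output)
```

View pics/crop1.png

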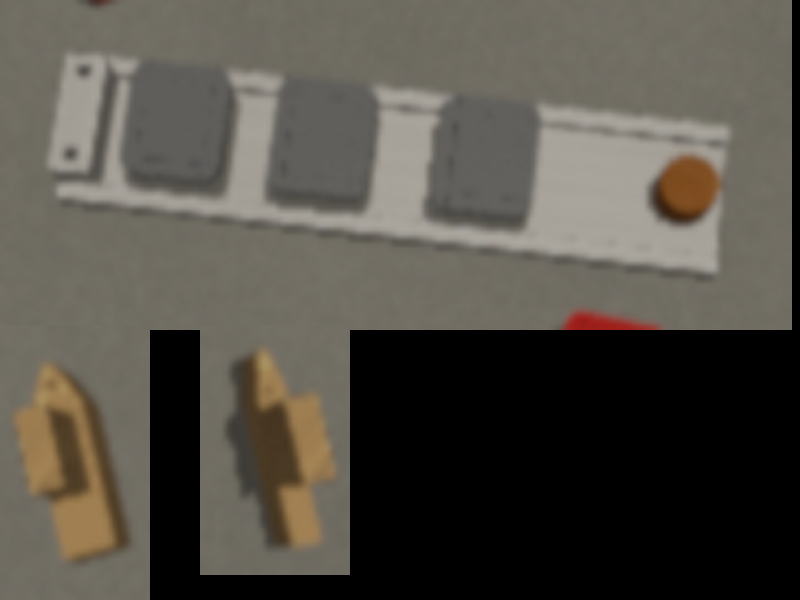

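```bash
cat >> h.py <<'E'
def boxfit(q):
    r=cv2.minAreaRect(q[:,:2].astype(np.float32));return np.array(r[0]).round(1),np.array(r[1]).round(1),round(r[2],2)
E
python3 - <<'E'
from h import *
import pickle
for n in ['top','scene']:
    d=pickle.load(open(n+'0.pkl','rb'));p=cloud(d);im=d['img'].astype(int)
    x,y,z=p[...,0],p[...,1],p[...,2]
    m=(z>52)&(z<80)&(x>450)&(x<700)&(y>-220)&(y<300)
    nl,lab,st,ce=cv2.connectedComponentsWithStats(m.astype(np.uint8))
    T=[]
    for i in range(1,nl):
        if st[i,4]>30:
            q=p[lab==i];md=np.median(q[:,2]);q=q[abs(q[:,2]-md)<3];print(n,st[i,4],md.round(1),*boxfit(q),q.mean(0).round(1))
    # board region: z between 5 and 26
    m=(z>6)&(z<27)&(x>520)&(x<690)&(y>-270)&(y<300)
    nl,lab,st,ce=cv2.connectedComponentsWithStats(m.astype(np.uint8))
    i=1+np.argmax(st[1:,4]);q=p[lab==i];print('board',boxfit(q),np.percentile(q[:,2],[5,50,95]).round(1))
    k=q[(q[:,2]>19)]
    print('kerb',len(k),boxfit(k))
E
```

```text
top 269 59.8 [621.4 247.1] [30.7 85.5] 86.46 [621.9 246.2  59.8]
top 622 70.4 [616.9 175.1] [72.9 84.3] 85.45 [615.7 174.6  70.4]
top 617 70.4 [609.5  70. ] [72.1 84.6] 85.82 [609.3  69.7  70.4]
top 618 70.3 [601.1 -46.6] [71.6 86.1] 86.29 [600.4 -47.2  70.4]
top 136 55.5 [ 591.8 -191.9] [39.8 41.4] 58.33 [ 591.4 -192.5   55.4]
top 304 60.3 [ 470.6 -139.1] [72.3 43.1] 85.31 [ 470.1 -137.8   60.4]
board (array([603.1,  20.8]), array([485.7, 117.1]), 86.19) [ 7.2 12.7 24.7]
kerb 811 (array([605.4,  20.2]), array([482.6, 111.6]), 85.94)
scene 377 59.6 [ 471.3 -140.6] [75.9 47.2] 85.42 [ 472.3 -138.3   59.7]
scene 162 54.7 [ 593.9 -193.8] [44.4 40. ] 41.85 [ 595.1 -192.9   54.7]
scene 933 69.7 [605.  -47.9] [73.  85.7] 87.34 [605.7 -47.3  69.9]
scene 1030 69.8 [613.7  68.8] [72.6 85.2] 84.89 [614.8  69.5  70. ]
scene 1150 70.0 [621.4 173.9] [72.5 84.3] 86.16 [622.3 174.7  70.2]
scene 506 59.8 [625.9 246.2] [30.3 87.1] 85.6 [627.7 246.3  59.8]
board (array([610.2,  19.1]), array([485.7, 113.3]), 85.59) [ 7.4 13.2 23.9]
kerb 1369 (array([610.1,  19.5]), array([484.8, 111.7]), 85.75)
```

```bash
cat >> h.py <<'E'
from scipy.spatial.transform import Rotation as R
def yawx(o): # heading of tool x axis deg
    M=R.from_rotvec(o['orientation']).as_matrix();return np.degrees(np.arctan2(M[1,0],M[0,0])),M
def st():
    o=ctrl.get_obs();a,M=yawx(o);print('t',round(o['t'],2),'p',o['ee_pos'].round(2),'yaw',round(a,2),'tilt',M[:,1].round(4),'F',o['ft_force'].round(1),'M',o['moment'].round(2),'w',round(o['width'],1),'q',o['qpos'].round(2));return o
E
python3 - <<'E'
from h import *
o=st();print(yawx(o)[1].round(3))
E
```

```text
t 0.1 p [199.84 591.66 222.  ] yaw 71.33 tilt [-4.0e-04 -1.3e-03 -1.0e+00] F [-0.6 -1.2 -1.4] M [-0.02 -0.01 -0.05] w 87.9 q [ 1.23  0.42  1.63 -0.    1.09 -0.02]
[[ 0.32  -0.    -0.947]
 [ 0.947 -0.001  0.32 ]
 [-0.001 -1.     0.   ]]
```

Call:
{"op": "jog_arm", "data": {
  "steps": [
    {"turn": [0,0,0.04],"dp": [0.26,-0.45,-0.1],"claw": 1},
    {"turn": [0,0,0.07],"dp": [0.53,-0.91,-0.25],"claw": 1},
    {"turn": [0,0,0.07],"dp": [0.53,-0.91,-0.25],"claw": 1}
  ]
}}

```text
t: 0.35
ee_pos: [243.0, 512.9, 199.4]
orientation: [-1.26, -1.129, 1.141]
ft_force: [-1.1, 0.2, -0.6]
width: 87.9
```

Call:
{"op": "jog_arm", "data": {
  "steps": [
    {"turn": [0,0,0.04],"dp": [0.26,-0.45,-0.1],"claw": 1},
    {"turn": [0,0,0.07],"dp": [0.53,-0.91,-0.25],"claw": 1},
    {"turn": [0,0,0.07],"dp": [0.53,-0.91,-0.25],"claw": 1}
  ]
}}

```text
t: 0.6
ee_pos: [285.8, 435.0, 177.5]
orientation: [-1.157, -1.29, 1.31]
ft_force: [0.3, 0.1, -0.4]
width: 87.8
```

Call:
{"op": "jog_arm", "data": {
  "steps": [
    {"turn": [0,0,0.04],"dp": [0.26,-0.45,-0.1],"claw": 1},
    {"turn": [0,0,0.07],"dp": [0.53,-0.91,-0.25],"claw": 1},
    {"turn": [0,0,0.07],"dp": [0.53,-0.91,-0.25],"claw": 1}
  ]
}}

```text
t: 0.85
ee_pos: [328.5, 358.1, 156.0]
orientation: [-1.035, -1.448, 1.474]
ft_force: [-0.8, -0.5, 0.7]
width: 88.1
```

```bash
python3 - <<'E'
from h import *
import pickle
o=st();d=grab('wrist');pickle.dump((o,d),open('w1.pkl','wb'));save('w1.png',d['img'],1.5);print(d['fovy'],d['cx'],d['cy'],d['hand_eye'].round(3))
E
```

```text
t 0.85 p [328.52 358.08 155.99] yaw 109.77 tilt [-0.0013 -0.0169 -0.9999] F [-0.8 -0.5  0.7] M [ 0.07 -0.01  0.03] w 88.1 q [ 0.81  0.32  1.97 -0.01  0.86 -1.1 ]
65.70646984690485 255.2724515888428 194.68949253692114 [[ 1.00000e+00 -1.00000e-03  1.00000e-03  4.92000e-01]
 [-1.00000e-03 -2.94000e-01  9.56000e-01 -1.62994e+02]
 [-0.00000e+00 -9.56000e-01 -2.94000e-01  8.05450e+01]
 [ 0.00000e+00  0.00000e+00  0.00000e+00  1.00000e+00]]
```

View pics/w1.png

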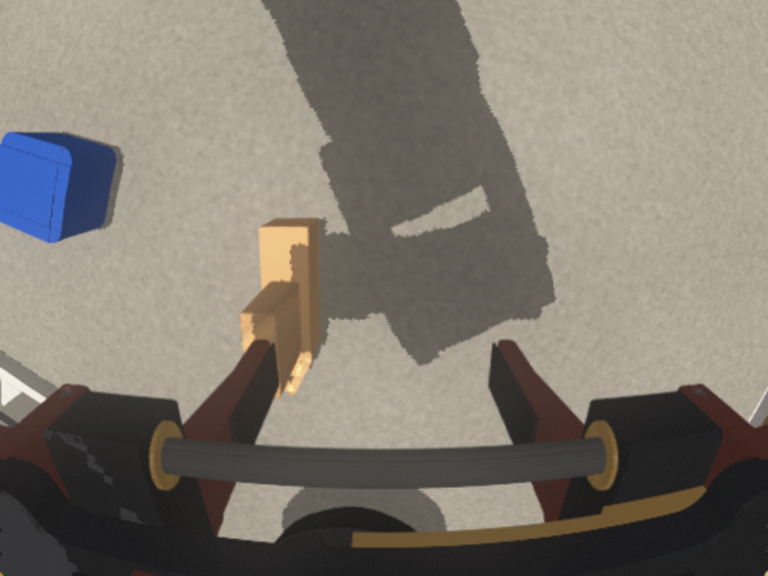

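```bash
cat >> h.py <<'E'
def wcloud(o,d):
    F=f(d);h,w=d['range_z'].shape;u,v=np.meshgrid(np.arange(w),np.arange(h));z=d['range_z'].astype(float)
    a=u-d['cx'];b=v-d['cy'];r=np.hypot(a,b)+1e-9;th=r/F;t=np.tan(th)
    c=np.stack([a/r*t*z,b/r*t*z,z,np.ones_like(z)],-1)
    T=np.eye(4);T[:3,:3]=R.from_rotvec(o['orientation']).as_matrix();T[:3,3]=o['ee_pos']
    p=(c@d['hand_eye'].T@T.T)[...,:3];p[(z==0)|(th>1.4)]=np.nan;return p
E
python3 - <<'E'
from h import *
import pickle
o,d=pickle.load(open('w1.pkl','rb'));
print(ctrl.get_obs()['orientation']);p=wcloud(o,d)
print('counter',p[40:60,260:300,2].mean(), 'blue',p[110,10:40].mean(0))
im=d['img'].astype(int);wood=(im[...,0]>im[...,2]*1.4)
x,y,z=np.moveaxis(p,-1,0)
B=wood&(x>290)&(x<450)&(y>240)&(y<360)
for zl,zh in [(40,49),(104,116),(10,116)]:
    q=p[B&(z>zl)&(z<zh)];print(zl,len(q),boxfit(q),np.median(q[:,2]))
E
```

```text
[-1.03875363 -1.44284944  1.46831391]
counter nan blue [322.22947562  88.43436749  61.70564593]
40 1843 (array([368.8, 302.9]), array([120.5,  33. ]), 18.65) 45.79190004947475
104 671 (array([368.5, 303.1]), array([49.4, 20. ]), 19.8) 110.36027407907102
10 4144 (array([368.8, 302.8]), array([120.6,  33. ]), 18.64) 46.502306709926486
```

Call:
{"op": "jog_arm", "data": {
  "steps": [
    {"turn": [0.003,0,-0.003],"dp": [0.25,-0.35,-0.1],"claw": 1},
    {"turn": [0.003,0,-0.003],"dp": [0.503,-0.691,-0.25],"claw": 1},
    {"turn": [0.003,0,-0.003],"dp": [0.503,-0.691,-0.25],"claw": 1},
    {"turn": [0.003,0,-0.003],"dp": [0.503,-0.691,-0.25],"claw": 1}
  ]
}}

```text
t: 1.23
ee_pos: [369.4, 303.3, 136.0]
orientation: [-1.041, -1.438, 1.45]
ft_force: [-0.0, -0.6, -0.0]
width: 88.1
```

```bash
python3 -c "
from h import *
st()"
```

```text
t 1.23 p [369.37 303.32 135.98] yaw 108.53 tilt [-0.0022 -0.007  -1.    ] F [-0.  -0.6 -0. ] M [ 0.07 -0.03 -0.01] w 88.1 q [ 0.67  0.34  2.01 -0.01  0.79 -1.22]
```

Call:
{"op": "jog_arm", "data": {
  "steps": [
    {"turn": [0.002,-0.001,0],"dp": [-0.008,-0.006,-0.5],"claw": 1},
    {"turn": [0.002,-0.001,0],"dp": [-0.008,-0.006,-1],"claw": 1},
    {"turn": [0.002,-0.001,0],"dp": [-0.008,-0.006,-1],"claw": 1},
    {"turn": [0.002,-0.001,0],"dp": [-0.008,-0.006,-1],"claw": 1},
    {"turn": [0.002,-0.001,0],"dp": [-0.008,-0.006,-1],"claw": 0},
    {"turn": [0.002,-0.001,0],"dp": [-0.008,-0.006,-1],"claw": 0},
    {"turn": [0.002,-0.001,0],"dp": [-0.008,-0.006,-1],"claw": 0},
    {"turn": [0.002,-0.001,0],"dp": [-0.008,-0.006,-1],"claw": 0},
    {"turn": [0.002,-0.001,0],"dp": [-0.008,-0.006,-1],"claw": 0},
    {"turn": [0.002,-0.001,0],"dp": [-0.008,-0.006,-1],"claw": 0},
    {"turn": [0.002,-0.001,0],"dp": [-0.008,-0.006,-1],"claw": 0},
    {"turn": [0.002,-0.001,0],"dp": [-0.008,-0.006,-1],"claw": 0}
  ]
}}

```text
t: 2.23
ee_pos: [368.8, 302.9, 56.2]
orientation: [-1.04, -1.444, 1.443]
ft_force: [-0.4, 0.1, 0.2]
width: 38.4
```

```bash
python3 - <<'E'
from h import *
import pickle
o=st();d=grab('wrist');pickle.dump((o,d),open('w2.pkl','wb'));save('w2.png',d['img'],1.5)
# frames
th=np.radians(-4.05);ex=np.array([np.cos(th),np.sin(th)]);ey=np.array([-np.sin(th),np.cos(th)])
C=np.array([607.3,20])  # board centre (-43,-212.5)
print('origin from centre',C+43*ex+212.5*ey,'from stop',np.array([623.6,246.6])+43*ex-15*ey)
E
```

```text
t 2.23 p [368.81 302.87  56.19] yaw 108.52 tilt [ 1.2e-03 -5.0e-04 -1.0e+00] F [-0.4  0.1  0.2] M [ 0.02 -0.01  0.07] w 38.4 q [ 0.66  0.49  2.05 -0.    0.6  -1.23]
origin from centre [665.20085476 228.93238384] from stop [665.43321546 228.60049766]
```

View pics/w2.png

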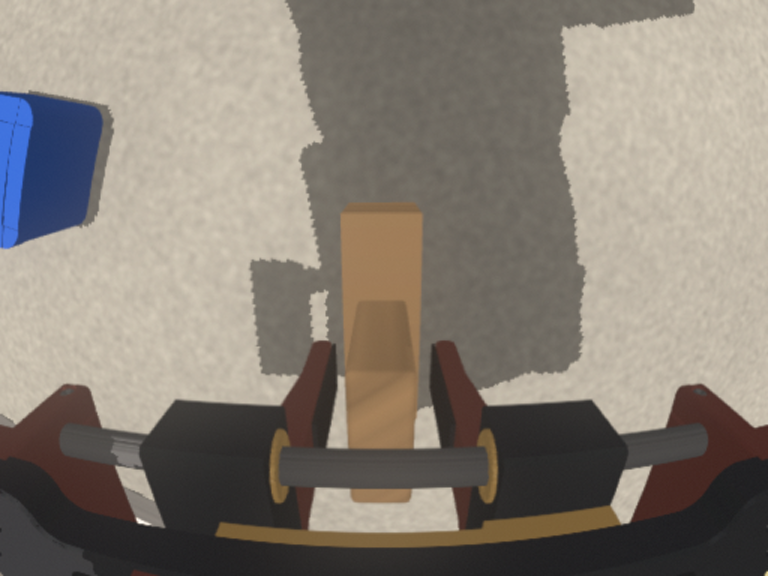

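Call:
{"op": "jog_arm", "data": {
  "steps": [
    {"turn": [0,0,0],"dp": [0,0,0],"claw": 0},
    {"turn": [0,0,0],"dp": [0,0,0],"claw": 0},
    {"turn": [0,0,0],"dp": [0,0,0],"claw": 0},
    {"turn": [0,0,0],"dp": [0,0,0],"claw": 0},
    {"turn": [0,0,0],"dp": [0,0,0],"claw": 0},
    {"turn": [0,0,0],"dp": [0,0,0.25],"claw": 0},
    {"turn": [0,0,0],"dp": [0,0,0.5],"claw": 0},
    {"turn": [0,0,-0.03],"dp": [0.3,-0.2,0.5],"claw": 0},
    {"turn": [0,0,-0.063],"dp": [0.7,-0.49,0.5],"claw": 0},
    {"turn": [0,0,-0.063],"dp": [0.7,-0.49,0.5],"claw": 0}
  ]
}}

```text
t: 3.12
ee_pos: [429.6, 262.0, 97.0]
orientation: [-1.155, -1.3, 1.293]
ft_force: [1.2, 0.4, -2.2]
width: 20.0
```

Call:
{"op": "jog_arm", "data": {
  "steps": [
    {"turn": [0,0,-0.03],"dp": [0.4,-0.2,0],"claw": 0},
    {"turn": [0,0,-0.063],"dp": [0.8,-0.49,0],"claw": 0},
    {"turn": [0,0,-0.063],"dp": [0.87,-0.49,0],"claw": 0},
    {"turn": [0,0,-0.063],"dp": [0.87,-0.49,0],"claw": 0}
  ]
}}

```text
t: 3.45
ee_pos: [501.1, 222.0, 96.9]
orientation: [-1.251, -1.153, 1.146]
ft_force: [0.2, -0.1, -1.2]
width: 19.8
```

```bash
python3 - <<'E'
from h import *
import pickle
o=st();d=grab('wrist');pickle.dump((o,d),open('w3.pkl','wb'));save('w3.png',d['img'],1.5)
d=grab('top');pickle.dump(d,open('top3.pkl','wb'))
d=grab('scene');pickle.dump(d,open('scene3.pkl','wb'));save('s3.png',d['img'],1.5)
E
```

```text
t 3.45 p [501.07 222.02  96.87] yaw 85.31 tilt [ 6.3e-03 -1.0e-04 -1.0e+00] F [ 0.2 -0.1 -1.2] M [-0.01  0.05 -0.  ] w 19.8 q [ 0.4   0.49  1.88 -0.    0.76 -1.09]
```

View pics/w3.png

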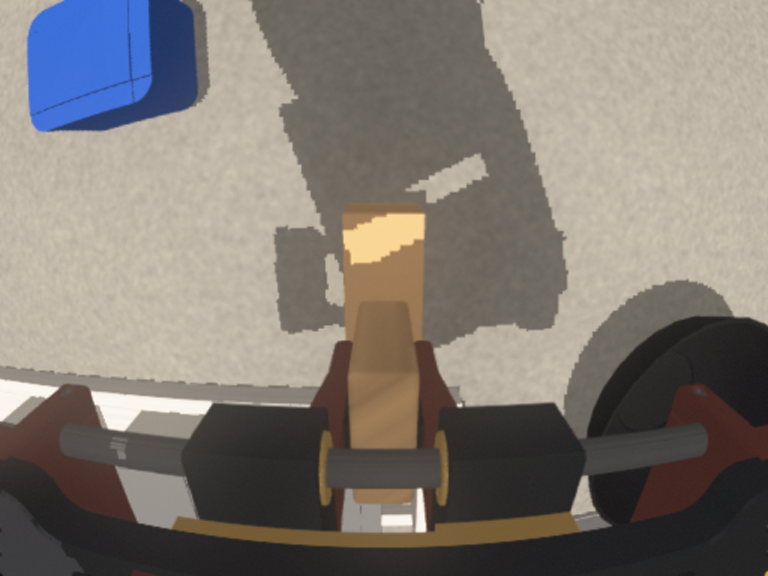

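View pics/s3.png

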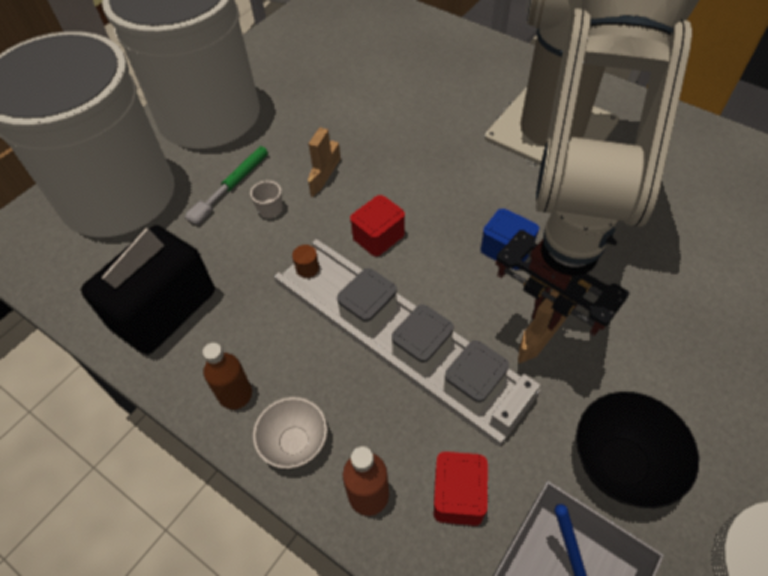

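```bash
python3 - <<'E'
from h import *
import pickle
o,d=pickle.load(open('w3.pkl','rb'));p=wcloud(o,d);im=d['img'].astype(int)
x,y,z=np.moveaxis(p,-1,0)
wood=(im[...,0]>im[...,2]*1.4)
a=np.radians(85.31-90);ex=np.array([np.cos(a),np.sin(a)]);ey=np.array([-np.sin(a),np.cos(a)])
def loc(q,c): return np.stack([(q[:,:2]-c)@ex,(q[:,:2]-c)@ey,q[:,2]],1)
tcp=o['ee_pos'][:2]
B=wood&(abs(x-tcp[0])<75)&(abs(y-tcp[1])<30)&(z>80)&(z<92)
q=loc(p[B],tcp);print('blk low top',len(q),q.min(0).round(1),q.max(0).round(1),np.median(q,0).round(1));print(boxfit(p[B]))
# stop/tub/kerb points forward
for zl,zh in [(18,26),(55,64),(66,75)]:
    m=(z>zl)&(z<zh)&(x>540)&(x<700)&(y>-150)&(y<300)
    q=p[m];v,u=np.nonzero(m)
    if len(q): print(zl,len(q),'px u',u.min(),u.max(),'v',v.min(),v.max(),q.min(0).round(1),q.max(0).round(1))
save('w3c.png',d['img'][300:384,150:330],4.4)
for n in ['top','scene']:
    d=pickle.load(open(n+'3.pkl','rb'));p=cloud(d);im=d['img'].astype(int);wood=(im[...,0]>im[...,2]*1.5);z=p[...,2]
    near=(abs(p[...,0]-501)<90)&(abs(p[...,1]-222)<60)&wood
    for zl,zh in [(80,92),(145,156)]:
        q=p[near&(z>zl)&(z<zh)]
        if len(q)>5: print(n,zl,len(q),boxfit(q),np.median(q[:,2]),q.max(0))
E
```

```text
blk low top 3629 [-59.8 -15.4  80. ] [-6. 17. 92.] [-40.2   0.6  86.6]
(array([468.3, 225.6]), array([32.3, 53.8]), 85.56)
18 1923 px u 0 307 v 251 349 [ 542.2 -107.6   18. ] [677.1 266.3  25.9]
55 211 px u 0 283 v 278 354 [558.2 -73.   55. ] [643.4 238.   63.9]
66 2022 px u 76 254 v 310 354 [578.7  40.9  67.3] [632.7 212.2  73.4]
scene 80 186 (array([517.4, 220.4]), array([31.7, 86.4]), 85.74) 85.45796064626978 [560.54856066 239.25184485  91.97699156]
scene 145 117 (array([504.6, 217.6]), array([45.5, 32.1]), 29.94) 149.79991063282841 [527.05384435 241.84242923 155.81390893]
```

View pics/w3c.png

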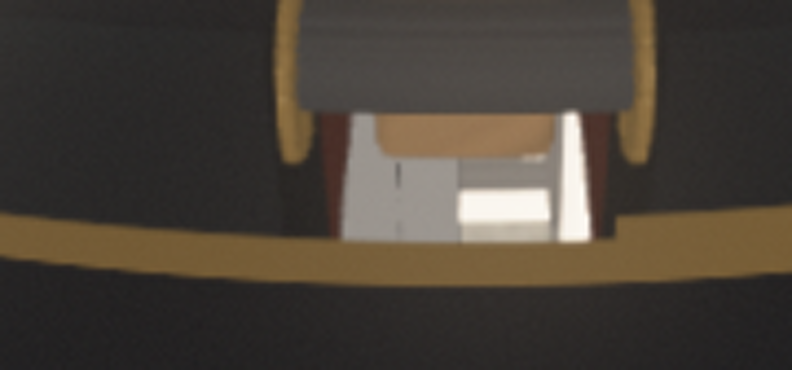

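```bash
cat >> h.py <<'E'
def local(o,p):
    a,M=yawx(o);a=np.radians(a-90);c=o['ee_pos'][:2];dx=p[...,:2]-c
    return dx[...,0]*np.cos(a)+dx[...,1]*np.sin(a), -dx[...,0]*np.sin(a)+dx[...,1]*np.cos(a)
def rays(o,d,u,v,zw):
    """world point at height zw on the wrist pixel ray"""
    F=f(d);a=u-d['cx'];b=v-d['cy'];r=np.hypot(a,b)+1e-9;th=r/F
    c=np.array([a/r*np.sin(th),b/r*np.sin(th),np.cos(th)])
    M=R.from_rotvec(o['orientation']).as_matrix();H=d['hand_eye']
    dirw=M@H[:3,:3]@c;org=M@H[:3,3]+o['ee_pos'];return org+dirw*(zw-org[2])/dirw[2]
E
python3 - <<'E'
from h import *
import pickle
o,d=pickle.load(open('w3.pkl','rb'));p=wcloud(o,d)
lx,ly=local(o,p);z=p[...,2]
for v in range(337,355,2):
    print(v,[(u,int(round(lx[v,u])),round(ly[v,u],1),int(round(z[v,u]))) for u in range(236,284,2) if 0<z[v,u]<75])
E
```

```text
337 [(236, 105, np.float64(-15.8), 72), (238, 106, np.float64(-14.2), 71), (240, 106, np.float64(-12.5), 70), (242, 105, np.float64(-10.7), 71), (244, 105, np.float64(-9.0), 71), (246, 106, np.float64(-7.3), 70), (248, 106, np.float64(-5.6), 71), (250, 106, np.float64(-3.9), 70), (252, 106, np.float64(-2.1), 71), (254, 162, np.float64(-0.7), 14), (256, 164, np.float64(1.5), 13), (258, 163, np.float64(3.8), 13), (260, 163, np.float64(6.0), 13), (262, 165, np.float64(8.3), 11), (264, 163, np.float64(10.5), 13), (266, 164, np.float64(12.8), 13), (268, 163, np.float64(15.0), 13), (270, 163, np.float64(17.3), 13), (272, 163, np.float64(19.5), 14), (274, 152, np.float64(20.8), 24), (276, 130, np.float64(20.8), 47), (278, 117, np.float64(21.4), 60), (280, 116, np.float64(23.2), 61)]
339 [(236, 108, np.float64(-16.0), 71), (238, 107, np.float64(-14.2), 72), (240, 108, np.float64(-12.5), 71), (242, 108, np.float64(-10.8), 71), (244, 108, np.float64(-9.1), 71), (246, 109, np.float64(-7.3), 71), (248, 108, np.float64(-5.6), 71), (250, 109, np.float64(-3.9), 70), (252, 108, np.float64(-2.1), 71)
[... 5306 characters left out ...]
 127, np.float64(-14.9), 71), (240, 126, np.float64(-13.0), 72), (242, 127, np.float64(-11.3), 71), (244, 129, np.float64(-9.6), 69), (246, 126, np.float64(-7.6), 72), (248, 127, np.float64(-5.9), 71), (250, 127, np.float64(-4.1), 71), (252, 128, np.float64(-2.3), 70), (254, 128, np.float64(-0.5), 70), (258, 204, np.float64(4.1), 1), (260, 205, np.float64(6.6), 1), (262, 205, np.float64(9.0), 1), (266, 206, np.float64(14.0), 0), (268, 205, np.float64(16.5), 1), (270, 204, np.float64(18.9), 2), (272, 205, np.float64(21.5), 1), (274, 206, np.float64(24.0), 0), (276, 150, np.float64(21.4), 51), (278, 139, np.float64(22.3), 61), (280, 138, np.float64(24.2), 61), (282, 139, np.float64(26.2), 60)]
```

Call:
{"op": "jog_arm", "data": {
  "steps": [
    {"turn": [0,0.001,0.0038],"dp": [0.002,0.032,-0.1],"claw": 0},
    {"turn": [0,0.001,0.0038],"dp": [0.002,0.032,-0.186],"claw": 0},
    {"turn": [0,0.001,0.0038],"dp": [0.002,0.032,-0.186],"claw": 0},
    {"turn": [0,0.001,0.0038],"dp": [0.002,0.032,-0.186],"claw": 0}
  ]
}}

```text
t: 3.93
ee_pos: [496.6, 225.8, 80.7]
orientation: [-1.24, -1.159, 1.163]
ft_force: [0.7, -0.0, -0.8]
width: 19.8
```

```bash
cat >> h.py <<'E'
O=np.array([665.4,229.1]);TH=np.radians(-4.0)
def bd(o):
    dx=o['ee_pos'][:2]-O;F=o['ft_force']
    c,s=np.cos(TH),np.sin(TH)
    print('board x %.1f y %.1f z %.1f'%(dx@[c,s],dx@[-s,c],o['ee_pos'][2]),'F board %.1f %.1f %.1f'%(F[0]*c+F[1]*s,-F[0]*s+F[1]*c,F[2]))
def edges(o,d,zlo=55,zhi=75):
    p=wcloud(o,d);lx,ly=local(o,p);z=p[...,2]
    m=(z>zlo)&(z<zhi)&(lx>5)&(abs(ly)<60);return p,lx,ly,z,m
E
python3 - <<'E'
from h import *
import pickle
o=st();bd(o);d=grab('wrist');pickle.dump((o,d),open('w4.pkl','wb'))
p=wcloud(o,d);lx,ly=local(o,p);z=p[...,2]
for v in range(335,356,3):
    print(v,' '.join('%d:%d,%.1f,%d'%(u,lx[v,u],ly[v,u],z[v,u]) for u in list(range(244,256,1))+list(range(270,284,1)) if 30<z[v,u]<75))
im=d['img'].astype(int);wood=(im[...,0]>im[...,2]*1.4)
B=wood&(abs(lx)<60)&(abs(ly)<30)&(z>65)&(z<78)
for l in (-50,-40,-30,-20):
    q=ly[B&(abs(lx-l)<4)];print(l,np.percentile(q,[1,99]).round(1))
E
```

```text
t 3.93 p [496.61 225.81  80.73] yaw 86.27 tilt [-0.0015 -0.0018 -1.    ] F [ 0.7 -0.  -0.8] M [ 0.05  0.01 -0.  ] w 19.8 q [ 0.41  0.52  1.89 -0.    0.74 -1.1 ]
board x -168.1 y -15.1 z 80.7 F board 0.7 0.0 -0.8
335 274:96,16.1,60 275:95,16.8,61 276:96,17.8,60 277:96,18.6,61 278:97,19.5,60 279:97,20.3,60 280:96,21.0,61 281:96,22.0,60 282:97,22.8,60
338 244:91,-8.3,69 245:90,-7.4,70 246:90,-6.6,70 247:116,-6.9,43 271:116,14.9,44 272:107,15.1,53 273:100,15.4,60 274:99,16.2,61 275:99,17.0,61 276:100,17.9,60 277:99,18.7,61 278:100,19.6,60 279:100,20.4,60 280:99,21.2,61 281:99,22.0,61
341 244:94,-8.3,70 245:95,-7.6,69 246:93,-6.7,70 247:94,-5.9,70 270:132,14.9,32 271:120,15.0,43 272:110,15.1,54 273:104,15.6,60 274:103,16.4,60 275:103,17.2,61 276:103,18.0,61 277:104,19.0,59 278:103,19.7,61 279:103,20.6,61 280:104,21.5,60 281:103,22.2,61 282:103,23.1,61
344 244:96,-8.3,71 245:96,-7.5,71 246:97,-6.8,70 247:97,-6.0,70 270:133,14.8,35 271:122,15.0,45 272:112,15.2,55 273:107,15.6,61 274:108,16.6,59 275:107,17.3,60 276:108,18.3,60 277:107,19.1,60 278:108,20.0,59 279:107,20.7,61 280:107,21.6,61 2
[... 309 characters left out ...]
:111,24.3,61
350 244:103,-8.5,71 245:104,-7.7,71 246:104,-6.9,70 247:104,-6.1,70 248:134,-6.3,42 270:138,14.8,38 271:128,15.1,48 272:118,15.3,57 273:115,15.9,60 274:115,16.8,61 275:115,17.7,60 276:116,18.6,60 277:115,19.4,60 278:115,20.2,60 279:116,21.2,60 280:115,22.0,60 281:115,22.9,60 282:115,23.7,60 283:115,24.5,61
353 244:109,-8.7,69 245:108,-7.8,70 246:109,-7.0,70 247:107,-6.1,71 248:139,-6.4,42 270:142,14.9,39 271:131,15.1,49 272:120,15.3,59 273:119,16.1,60 274:119,17.0,60 275:119,17.8,60 276:118,18.6,61 277:119,19.6,60 278:119,20.5,60 279:119,21.3,61 280:119,22.1,61 281:120,23.1,60 282:120,24.0,59 283:120,24.9,59
-50 [-14.8  16.5]
-40 [-15.   16.7]
-30 [-14.7  16.4]
-20 [-14.9  16.7]
```

Call:
{"op": "jog_arm", "data": {
  "steps": [
    {"turn": [0,0,-0.0015],"dp": [0.0,-0.018,0.004],"claw": 0},
    {"turn": [0,0,-0.0015],"dp": [0.2,-0.032,0.004],"claw": 0},
    {"turn": [0,0,-0.0015],"dp": [0.4,-0.046,0.004],"claw": 0},
    {"turn": [0,0,-0.0015],"dp": [0.58,-0.059,0.004],"claw": 0},
    {"turn": [0,0,-0.0015],"dp": [0.58,-0.059,0.004],"claw": 0},
    {"turn": [0,0,-0.0015],"dp": [0.58,-0.059,0.004],"claw": 0}
  ]
}}

```text
t: 4.48
ee_pos: [543.6, 220.9, 81.5]
orientation: [-1.243, -1.156, 1.158]
ft_force: [-0.9, -1.2, -1.4]
width: 19.7
```

```bash
cat >> h.py <<'E'
def look(name,z0=50):
    import pickle
    o=st();bd(o);d=grab('wrist');pickle.dump((o,d),open(name+'.pkl','wb'));save(name+'.png',d['img'][250:384,130:380],3.2)
    p=wcloud(o,d);lx,ly=local(o,p);z=p[...,2]
    for v in range(322,356,4):
        s=[]
        for u in range(225,290):
            if 30<z[v,u]<75 and lx[v,u]>30: s.append((u,int(lx[v,u]),round(float(ly[v,u])-0.85,1),int(z[v,u])))
        # print runs edges only
        out=[]
        for i,t in enumerate(s):
            if i==0 or i==len(s)-1 or s[i-1][0]!=t[0]-1 or s[i+1][0]!=t[0]+1 or abs(s[i-1][3]-t[3])>5 or abs(s[i+1][3]-t[3])>5: out.append(t)
        if out: print(v,out)
    return o,d
E
python3 - <<'E'
from h import *
look('w5')
E
```

```text
t 4.48 p [543.64 220.91  81.53] yaw 85.94 tilt [-5.0e-04 -1.4e-03 -1.0e+00] F [-0.9 -1.2 -1.4] M [ 0.05 -0.02  0.08] w 19.7 q [ 0.37  0.56  1.8  -0.    0.78 -1.13]
board x -120.9 y -16.7 z 81.5 F board -0.8 -1.2 -1.4
326 [(231, 78, -18.8, 70), (234, 78, -16.5, 70), (276, 87, 16.6, 60), (280, 86, 19.8, 61)]
330 [(230, 82, -19.8, 70), (234, 83, -16.8, 69), (276, 91, 16.8, 60), (281, 92, 21.0, 60)]
334 [(229, 86, -20.8, 70), (235, 86, -16.1, 70), (275, 100, 16.5, 56), (282, 96, 22.0, 60)]
338 [(229, 92, -21.1, 70), (241, 90, -11.4, 71), (242, 96, -11.0, 65), (274, 111, 16.4, 49), (275, 105, 16.7, 56), (281, 101, 21.4, 60)]
342 [(228, 96, -22.1, 70), (242, 99, -11.1, 66), (274, 117, 16.6, 49), (275, 107, 16.7, 59), (282, 106, 22.5, 60)]
346 [(228, 101, -22.4, 70), (242, 103, -11.1, 68), (275, 112, 16.8, 59), (283, 111, 23.6, 60)]
350 [(228, 105, -22.5, 71), (242, 106, -11.1, 69), (275, 116, 16.9, 60), (283, 115, 23.8, 61)]
354 [(231, 110, -20.3, 70), (241, 110, -12.0, 71)]
```

View pics/w5.png

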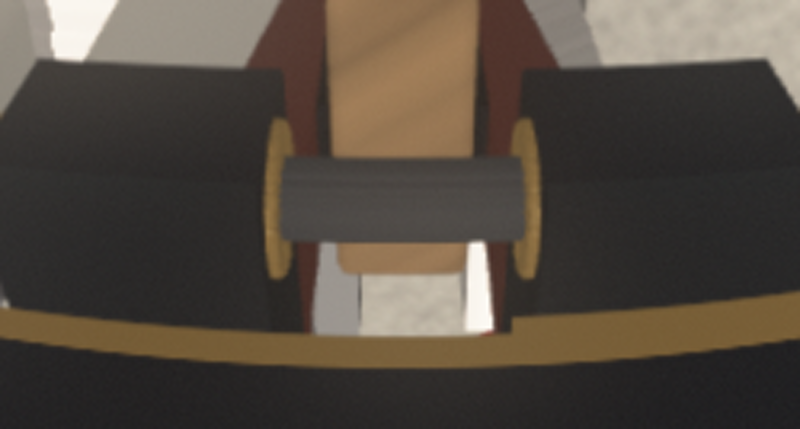

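Call:
{"op": "jog_arm", "data": {
  "steps": [
    {"turn": [0,0,0],"dp": [0.1,-0.002,0],"claw": 0},
    {"turn": [0,0,0],"dp": [0.2,-0.009,0],"claw": 0},
    {"turn": [0,0,0],"dp": [0.35,-0.02,0],"claw": 0},
    {"turn": [0,0,0],"dp": [0.5,-0.03,0],"claw": 0},
    {"turn": [0,0,0],"dp": [0.65,-0.04,0],"claw": 0},
    {"turn": [0,0,0],"dp": [0.8,-0.051,0],"claw": 0},
    {"turn": [0,0,0],"dp": [0.95,-0.062,0],"claw": 0},
    {"turn": [0,0,0],"dp": [1,-0.065,0],"claw": 0},
    {"turn": [0,0,0],"dp": [1,-0.065,0],"claw": 0},
    {"turn": [0,0,0],"dp": [1,-0.065,0],"claw": 0}
  ]
}}

```text
t: 5.37
ee_pos: [622.6, 215.7, 81.2]
orientation: [-1.242, -1.155, 1.159]
ft_force: [1.1, 1.6, -2.0]
width: 19.9
```

```bash
cat >> h.py <<'E'
def two(name):
    import pickle
    for n in ['top','scene']:
        d=grab(n);pickle.dump(d,open(name+n+'.pkl','wb'))
        p=cloud(d);x,y,z=np.moveaxis(p,-1,0)
        if n=='scene': save(name+'s.png',d['img'][110:320,150:420],2.9)
        m=(z>52)&(z<80)&(x>540)&(x<700)&(y>-220)&(y<300)
        nl,lab,st_,ce=cv2.connectedComponentsWithStats(m.astype(np.uint8))
        for i in range(1,nl):
            if st_[i,4]>60:
                q=p[lab==i];md=np.median(q[:,2]);q=q[abs(q[:,2]-md)<3];b=boxfit(q);print(n,st_[i,4],md.round(1),*b,q.mean(0).round(1))
E
python3 - <<'E'
from h import *
look('w6');two('v6')
E
```

```text
t 5.37 p [622.6  215.69  81.19] yaw 85.95 tilt [-0.0016 -0.0017 -1.    ] F [ 1.1  1.6 -2. ] M [ 0.22 -0.11  0.01] w 19.9 q [ 0.32  0.64  1.63 -0.    0.87 -1.18]
board x -41.8 y -16.4 z 81.2 F board 0.9 1.6 -2.0
326 [(276, 113, 19.3, 30), (279, 112, 21.9, 32)]
330 [(276, 114, 19.0, 35), (281, 112, 23.4, 38)]
334 [(275, 114, 17.8, 40), (282, 111, 23.8, 44)]
338 [(251, 129, -4.4, 31), (281, 110, 22.5, 50)]
342 [(248, 133, -7.3, 33), (282, 110, 22.9, 56)]
346 [(248, 132, -7.2, 39), (283, 110, 23.4, 61)]
350 [(247, 137, -8.2, 40), (283, 116, 23.8, 60)]
354 [(247, 135, -8.0, 47), (279, 122, 20.6, 60)]
top 375 70.1 [615.9 163.9] [72.3 82.3] 87.09 [603.8 157.2  70.1]
top 619 70.3 [608.8  70. ] [72.3 84.3] 86.67 [609.3  69.9  70.3]
top 617 70.2 [601.2 -46.7] [71.5 85.5] 86.39 [600.5 -47.7  70.3]
top 135 55.1 [ 590.3 -192.2] [39.9 42.3] 46.77 [ 590.7 -192.9   54.9]
scene 160 54.5 [ 595.1 -192.9] [43.8 40.1] 40.59 [ 594.5 -193.1   54.5]
scene 937 69.6 [604.5 -47.8] [74.  85.4] 85.1 [605.7 -47.1  69.8]
scene 976 70.0 [613.7  68.6] [73.3 85.5] 84.87 [616.4  67.9  70.1]
scene 1444 68.9 [638.7 174.7] [112.8  65.8] 73.53 [640.  170.8  69.8]
```

View pics/v6s.png

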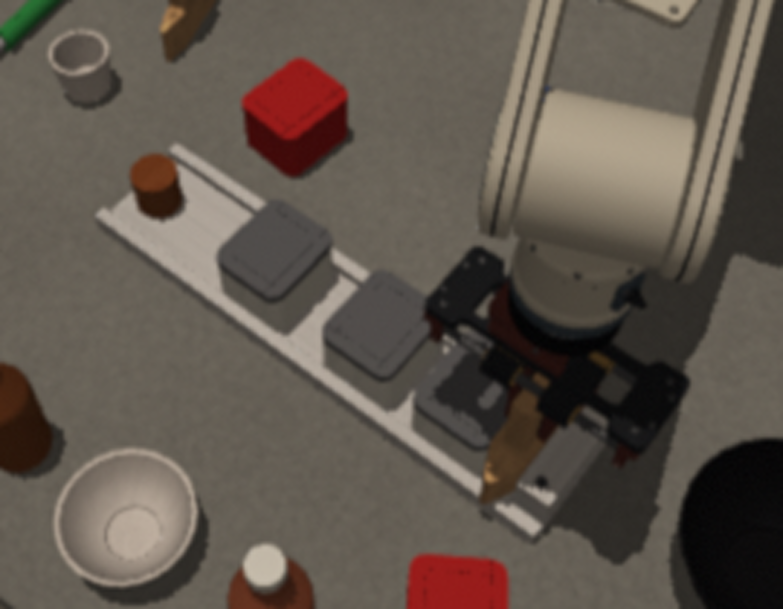

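Call:
{"op": "jog_arm", "data": {
  "steps": [
    {"turn": [0,0,0],"dp": [0.03,0.0,0],"claw": 0},
    {"turn": [0,0,0],"dp": [0.063,0.004,0],"claw": 0},
    {"turn": [0,0,0],"dp": [0.063,0.004,0],"claw": 0},
    {"turn": [0,0,0],"dp": [0.063,0.004,0],"claw": 0}
  ]
}}

```text
t: 5.85
ee_pos: [627.1, 215.8, 81.3]
orientation: [-1.242, -1.155, 1.16]
ft_force: [0.5, -2.0, -1.5]
width: 19.6
```

```bash
python3 - <<'E'
from h import *
o=st();bd(o)
E
```

```text
t 5.85 p [627.14 215.85  81.25] yaw 85.98 tilt [-0.0021 -0.0022 -1.    ] F [ 0.5 -2.  -1.5] M [-0.24 -0.04  0.02] w 19.6 q [ 0.31  0.65  1.61 -0.    0.88 -1.19]
board x -37.2 y -15.9 z 81.3 F board 0.6 -2.0 -1.5
```

Call:
{"op": "jog_arm", "data": {
  "steps": [
    {"turn": [0,0,0],"dp": [0,-0.003,0],"claw": 0},
    {"turn": [0,0,0],"dp": [-0.15,0.007,0],"claw": 0},
    {"turn": [0,0,0],"dp": [-0.45,0.028,0],"claw": 0},
    {"turn": [0,0,0],"dp": [-0.75,0.049,0],"claw": 0},
    {"turn": [0,0,0],"dp": [-0.998,0.066,0],"claw": 0},
    {"turn": [0,0,0],"dp": [-0.998,0.066,0],"claw": 0}
  ]
}}

```text
t: 6.35
ee_pos: [543.0, 220.8, 80.7]
orientation: [-1.239, -1.152, 1.164]
ft_force: [-0.7, 0.3, -1.9]
width: 19.7
```

Call:
{"op": "jog_arm", "data": {
  "steps": [
    {"turn": [0,0,0],"dp": [-0.3,0.02,0],"claw": 0},
    {"turn": [0,0,0],"dp": [-0.6,0.04,0],"claw": 0},
    {"turn": [0,0,0],"dp": [-0.63,-0.4,0],"claw": 0},
    {"turn": [0,0,0],"dp": [-0.66,-0.9,0],"claw": 0},
    {"turn": [0,0,0],"dp": [-0.66,-0.9,0],"claw": 0}
  ]
}}

```text
t: 6.77
ee_pos: [489.0, 144.7, 80.6]
orientation: [-1.24, -1.149, 1.165]
ft_force: [-0.5, -1.2, -1.6]
width: 19.8
```

Call:
{"op": "jog_arm", "data": {
  "steps": [
    {"turn": [0,0,0],"dp": [-0.025,-0.35,0],"claw": 0},
    {"turn": [0,0,0],"dp": [-0.025,-0.35,0],"claw": 0},
    {"turn": [0,0,0],"dp": [-0.025,-0.35,0],"claw": 0},
    {"turn": [0,0,0],"dp": [-0.025,-0.35,0],"claw": 0}
  ]
}}

```text
t: 7.1
ee_pos: [487.8, 116.9, 80.9]
orientation: [-1.241, -1.149, 1.163]
ft_force: [-0.6, 0.4, -1.4]
width: 19.4
```

```bash
python3 - <<'E'
from h import *
look('w7');two('v7')
E
```

```text
t 7.1 p [487.78 116.89  80.86] yaw 85.9 tilt [-0.0072 -0.0046 -1.    ] F [-0.6  0.4 -1.4] M [ 0.01 -0.02  0.01] w 19.4 q [ 0.21  0.47  1.98 -0.    0.7  -1.28]
board x -169.4 y -124.3 z 80.9 F board -0.6 0.4 -1.4
326 [(231, 83, -19.6, 62), (234, 84, -17.2, 62), (278, 106, 20.2, 37), (279, 99, 20.3, 45), (280, 94, 20.7, 50)]
330 [(230, 84, -20.1, 67), (234, 84, -17.0, 67), (278, 110, 20.3, 38), (279, 103, 20.5, 46), (280, 96, 20.6, 54), (281, 94, 21.1, 56)]
334 [(229, 85, -20.7, 71), (235, 85, -16.0, 70), (278, 114, 20.4, 40), (279, 107, 20.6, 47), (280, 100, 20.6, 55), (281, 93, 20.7, 62), (282, 93, 21.5, 62)]
338 [(229, 90, -21.0, 70), (252, 93, -2.9, 67), (277, 127, 20.4, 32), (278, 118, 20.5, 41), (279, 111, 20.7, 48), (280, 98, 20.2, 62), (281, 92, 20.3, 68)]
342 [(228, 94, -21.9, 71), (252, 93, -2.8, 71), (277, 133, 20.7, 31), (278, 123, 20.7, 41), (279, 115, 20.8, 49), (280, 95, 19.6, 69), (282, 94, 21.1, 70)]
346 [(228, 98, -22.0, 72), (252, 98, -2.8, 70), (277, 137, 20.8, 33), (278, 127, 20.8, 43), (279, 105, 19.5, 64), (280, 99, 19.7, 70), (283, 99, 22.1, 71)]
350 [(228, 103,
[... 247 characters left out ...]
7, 20.2, 54), (279, 113, 19.7, 67)]
top 162 60.0 [638.3 246.2] [30.8 54.4] 84.1 [636.8 246.2  59.8]
top 236 70.5 [641.8 164.2] [40.  72.6] 4.77 [641.7 167.2  70.4]
top 535 70.3 [608.6  66.8] [87.5 69.3] 2.46 [610.4  65.3  70.2]
top 616 70.4 [601.3 -46.9] [71.5 85. ] 85.99 [601.7 -46.6  70.4]
top 132 55.2 [ 591.1 -192.8] [40. 42.] 46.89 [ 590.3 -193.8   55.1]
scene 166 54.4 [ 594.6 -193.3] [41.9 40.1] 40.5 [ 595.3 -192.9   54.5]
scene 934 69.8 [605.  -47.5] [74.  86.1] 86.64 [605.9 -46.7  70. ]
scene 1032 69.9 [613.4  68.9] [72.9 85.7] 85.7 [614.7  69.5  70. ]
scene 1131 69.9 [620.9 162.6] [72.6 86.1] 86.32 [622.1 163.5  70. ]
scene 507 59.8 [625.7 246.1] [30.1 87.1] 86.08 [628.1 245.9  59.9]
```

View pics/w7.png

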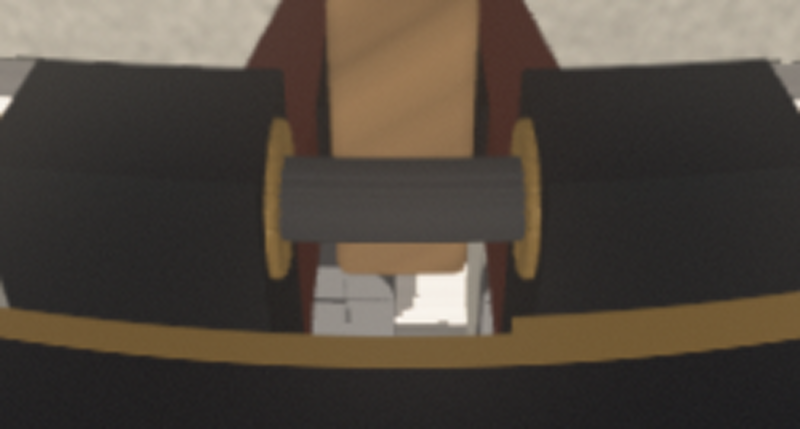

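Call:
{"op": "jog_arm", "data": {
  "steps": [
    {"turn": [0.001,-0.0015,0.0005],"dp": [0.003,0.025,0.005],"claw": 0},
    {"turn": [0.001,-0.0015,0.0005],"dp": [0.003,0.051,0.005],"claw": 0},
    {"turn": [0.001,-0.0015,0.0005],"dp": [0.003,0.051,0.005],"claw": 0},
    {"turn": [0.001,-0.0015,0.0005],"dp": [0.2,0.037,0.005],"claw": 0},
    {"turn": [0.001,-0.0015,0.0005],"dp": [0.4,0.023,0.005],"claw": 0},
    {"turn": [0.001,-0.0015,0.0005],"dp": [0.55,0.013,0.005],"claw": 0},
    {"turn": [0.001,-0.0015,0.0005],"dp": [0.55,0.013,0.005],"claw": 0},
    {"turn": [0.001,-0.0015,0.0005],"dp": [0.55,0.013,0.005],"claw": 0}
  ]
}}

```text
t: 7.92
ee_pos: [531.2, 118.6, 80.9]
orientation: [-1.24, -1.156, 1.162]
ft_force: [-0.1, 0.7, -1.5]
width: 19.9
```

```bash
python3 - <<'E'
from h import *
look('w8')
E
```

```text
t 7.92 p [531.24 118.61  80.9 ] yaw 86.09 tilt [-0.0033 -0.0017 -1.    ] F [-0.1  0.7 -1.5] M [ 0.03  0.05 -0.02] w 19.9 q [ 0.2   0.52  1.89 -0.    0.74 -1.3 ]
board x -126.1 y -119.6 z 80.9 F board -0.1 0.7 -1.5
326 [(231, 76, -18.7, 71), (234, 76, -16.4, 71), (276, 76, 15.6, 71), (280, 76, 18.7, 71)]
330 [(230, 81, -19.6, 71), (234, 81, -16.6, 70), (276, 81, 15.8, 70), (281, 81, 19.7, 70)]
334 [(229, 84, -20.5, 72), (235, 86, -16.1, 70), (275, 84, 15.1, 71), (282, 86, 20.7, 70)]
338 [(229, 89, -20.8, 72), (245, 92, -8.4, 68), (273, 105, 15.0, 54), (274, 90, 14.6, 70), (281, 90, 20.1, 70)]
342 [(228, 94, -21.9, 71), (245, 94, -8.4, 70), (273, 104, 14.7, 60), (274, 94, 14.7, 70), (282, 95, 21.2, 70)]
346 [(228, 99, -22.2, 71), (245, 99, -8.4, 71), (273, 107, 14.7, 63), (274, 99, 14.9, 71), (283, 99, 22.2, 70)]
350 [(228, 104, -22.5, 70), (245, 105, -8.6, 69), (273, 112, 14.8, 63), (274, 104, 15.1, 70), (283, 106, 22.6, 69)]
354 [(231, 109, -20.2, 70), (245, 108, -8.6, 71), (274, 110, 15.3, 70), (279, 108, 19.3, 71)]
```

Call:
{"op": "jog_arm", "data": {
  "steps": [
    {"turn": [0,0,0],"dp": [0,-0.008,0],"claw": 0},
    {"turn": [0,0,0],"dp": [0.1,-0.014,0],"claw": 0},
    {"turn": [0,0,0],"dp": [0.2,-0.021,0],"claw": 0},
    {"turn": [0,0,0],"dp": [0.35,-0.032,0],"claw": 0},
    {"turn": [0,0,0],"dp": [0.5,-0.042,0],"claw": 0},
    {"turn": [0,0,0],"dp": [0.65,-0.052,0],"claw": 0},
    {"turn": [0,0,0],"dp": [0.8,-0.063,0],"claw": 0},
    {"turn": [0,0,0],"dp": [0.95,-0.073,0],"claw": 0},
    {"turn": [0,0,0],"dp": [1,-0.077,0],"claw": 0},
    {"turn": [0,0,0],"dp": [1,-0.077,0],"claw": 0}
  ]
}}

```text
t: 8.8
ee_pos: [611.9, 112.3, 80.8]
orientation: [-1.24, -1.156, 1.161]
ft_force: [-0.2, 1.0, -1.3]
width: 19.8
```

```bash
python3 - <<'E'
from h import *
o=st();bd(o);two('v8')
E
```

```text
t 8.8 p [611.91 112.26  80.83] yaw 86.08 tilt [-0.0027 -0.0017 -1.    ] F [-0.2  1.  -1.3] M [ 0.2  -0.03  0.04] w 19.8 q [ 0.16  0.6   1.71 -0.    0.83 -1.34]
board x -45.2 y -120.3 z 80.8 F board -0.2 1.0 -1.3
top 195 69.9 [607.6  45.3] [42.9 82.7] 84.12 [592.4  41.8  69.9]
top 619 70.2 [601.2 -46.7] [71.8 84.7] 85.86 [602.  -47.4  70.2]
top 127 55.6 [ 591.  -192.5] [38.8 42.3] 39.74 [ 590.7 -193.5   55.3]
scene 162 54.5 [ 595.5 -193.3] [41.3 42. ] 72.87 [ 595.7 -193.3   54.5]
scene 882 69.7 [604.  -47.6] [73.2 86.4] 86.34 [607.6 -48.4  69.9]
scene 1921 69.8 [627.7 111. ] [ 92.7 181. ] 1.13 [628.9 119.1  70. ]
scene 504 59.7 [626.3 246.1] [30.1 85.8] 85.69 [627.4 246.2  59.7]
```

View pics/v8s.png

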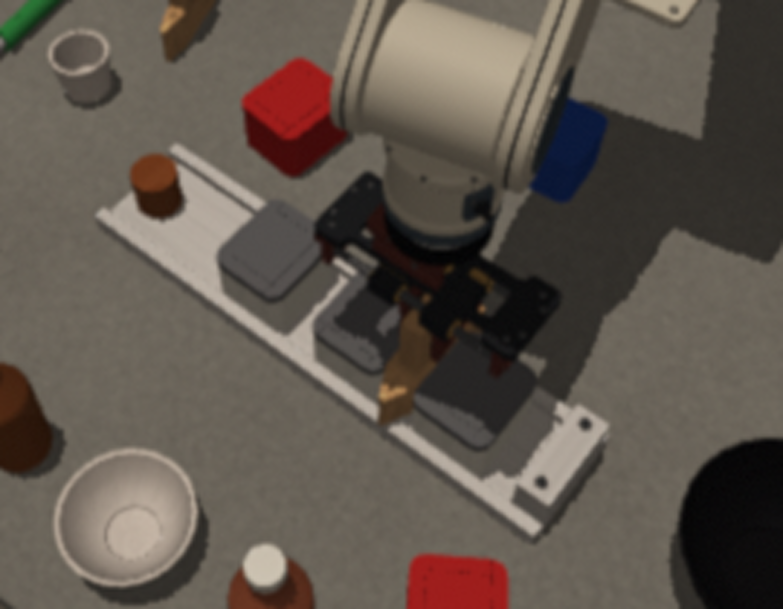

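Call:
{"op": "jog_arm", "data": {
  "steps": [
    {"turn": [0,0,0],"dp": [0.05,-0.003,0],"claw": 0},
    {"turn": [0,0,0],"dp": [0.106,-0.007,0],"claw": 0},
    {"turn": [0,0,0],"dp": [0.106,-0.007,0],"claw": 0},
    {"turn": [0,0,0],"dp": [0.106,-0.007,0],"claw": 0}
  ]
}}

```text
t: 9.23
ee_pos: [618.9, 111.8, 80.7]
orientation: [-1.239, -1.155, 1.162]
ft_force: [-0.5, 0.6, -2.4]
width: 19.8
```

```bash
python3 - <<'E'
from h import *
o=st();bd(o)
E
```

```text
t 9.23 p [618.87 111.77  80.67] yaw 86.09 tilt [-0.0043 -0.0019 -1.    ] F [-0.5  0.6 -2.4] M [ 0.03 -0.05  0.01] w 19.8 q [ 0.16  0.61  1.7  -0.    0.84 -1.34]
board x -38.2 y -120.3 z 80.7 F board -0.5 0.6 -2.4
```

Call:
{"op": "jog_arm", "data": {
  "steps": [
    {"turn": [0,0,0],"dp": [-0.15,0.01,0],"claw": 0},
    {"turn": [0,0,0],"dp": [-0.45,0.031,0],"claw": 0},
    {"turn": [0,0,0],"dp": [-0.75,0.052,0],"claw": 0},
    {"turn": [0,0,0],"dp": [-0.998,0.07,0],"claw": 0},
    {"turn": [0,0,0],"dp": [-0.998,0.07,0],"claw": 0}
  ]
}}

```text
t: 9.65
ee_pos: [534.2, 117.1, 80.1]
orientation: [-1.236, -1.151, 1.166]
ft_force: [0.3, 0.1, -2.1]
width: 20.0
```

Call:
{"op": "jog_arm", "data": {
  "steps": [
    {"turn": [0,0,0],"dp": [-0.3,0.021,0],"claw": 0},
    {"turn": [0,0,0],"dp": [-0.6,0.042,0],"claw": 0},
    {"turn": [0,0,0],"dp": [-0.6,0.042,0.3],"claw": 0},
    {"turn": [0,0,0],"dp": [-0.6,0.042,0.8],"claw": 0},
    {"turn": [0,0,0],"dp": [-0.6,0.042,0.8],"claw": 0}
  ]
}}

```text
t: 10.07
ee_pos: [489.9, 121.4, 149.6]
orientation: [-1.241, -1.159, 1.16]
ft_force: [1.8, 1.2, -0.2]
width: 19.5
```

```bash
python3 - <<'E'
from h import *
o=st();bd(o);two('v9')
E
```

```text
t 10.07 p [489.91 121.4  149.64] yaw 86.14 tilt [-4.e-04 -9.e-04 -1.e+00] F [ 1.8  1.2 -0.2] M [ 0.1  -0.11  0.02] w 19.5 q [ 0.22  0.35  1.95 -0.    0.84 -1.28]
board x -167.6 y -119.7 z 149.6 F board 1.8 1.3 -0.2
top 64 60.0 [653.5 245.9] [20.8 29.2] 3.97 [654.  246.8  59.8]
top 624 70.5 [608.5  60.1] [72.  84.3] 87.06 [607.8  59.9  70.5]
top 619 70.6 [601.1 -46.7] [71.8 84.4] 85.77 [600.7 -46.7  70.6]
top 135 55.4 [ 590.5 -192.4] [40.1 43.1] 46.63 [ 591.2 -193.    55.2]
scene 161 54.4 [ 595.5 -192.3] [43.4 40.3] 43.98 [ 595.3 -193.3   54.5]
scene 932 69.8 [604.9 -47.8] [73.4 85.5] 86.78 [605.4 -46.5  70. ]
scene 1030 69.8 [612.7  59.2] [73.2 85.4] 86.69 [614.1  60.5  70. ]
scene 1127 70.0 [620.5 163.2] [72.5 85.5] 85.23 [621.9 164.1  70.1]
scene 501 59.7 [626.3 246. ] [30.3 87.6] 85.62 [627.9 246.3  59.7]
```

View pics/v9s.png

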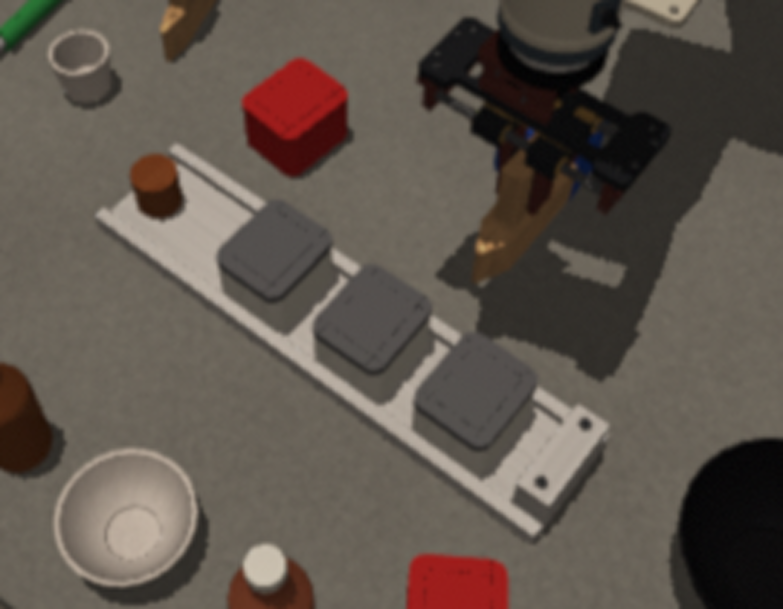

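Call:
{"op": "jog_arm", "data": {
  "steps": [
    {"turn": [0,0,0],"dp": [0.23,-0.48,0],"claw": 0},
    {"turn": [0,0,0],"dp": [0.465,-0.97,0],"claw": 0},
    {"turn": [0,0,0],"dp": [0.465,-0.97,0],"claw": 0}
  ]
}}

```text
t: 10.42
ee_pos: [527.6, 39.1, 144.9]
orientation: [-1.241, -1.154, 1.162]
ft_force: [0.1, -1.1, -0.5]
width: 20.0
```

Call:
{"op": "jog_arm", "data": {
  "steps": [
    {"turn": [0,0,0],"dp": [0.23,-0.48,0],"claw": 0},
    {"turn": [0,0,0],"dp": [0.465,-0.97,0],"claw": 0},
    {"turn": [0,0,0],"dp": [0.465,-0.97,0],"claw": 0}
  ]
}}

```text
t: 10.67
ee_pos: [566.9, -42.8, 143.7]
orientation: [-1.244, -1.152, 1.16]
ft_force: [0.2, 0.2, -2.0]
width: 19.5
```

Call:
{"op": "jog_arm", "data": {
  "steps": [
    {"turn": [0,0,0],"dp": [0.23,-0.44,0],"claw": 0},
    {"turn": [0,0,0],"dp": [0.42,-0.9,0],"claw": 0},
    {"turn": [0,0,0],"dp": [0.42,-0.9,0],"claw": 0},
    {"turn": [0,0,0],"dp": [0.42,-0.9,0],"claw": 0},
    {"turn": [0,0,0],"dp": [0.42,-0.9,0],"claw": 0}
  ]
}}

```text
t: 11.08
ee_pos: [599.3, -114.5, 142.1]
orientation: [-1.242, -1.149, 1.16]
ft_force: [-0.2, -0.1, -2.0]
width: 20.2
```

```bash
python3 - <<'E'
from h import *
o=st();bd(o);d=grab('scene');save('v10s.png',d['img'][60:300,120:420],2.6)
E
```

```text
t 11.08 p [ 599.34 -114.55  142.14] yaw 85.81 tilt [-0.0055 -0.0036 -1.    ] F [-0.2 -0.1 -2. ] M [ 0.04 -0.02  0.  ] w 20.2 q [-0.21  0.5   1.71 -0.01  0.93 -1.7 ]
board x -41.9 y -347.4 z 142.1 F board -0.2 -0.1 -2.0
```

View pics/v10s.png

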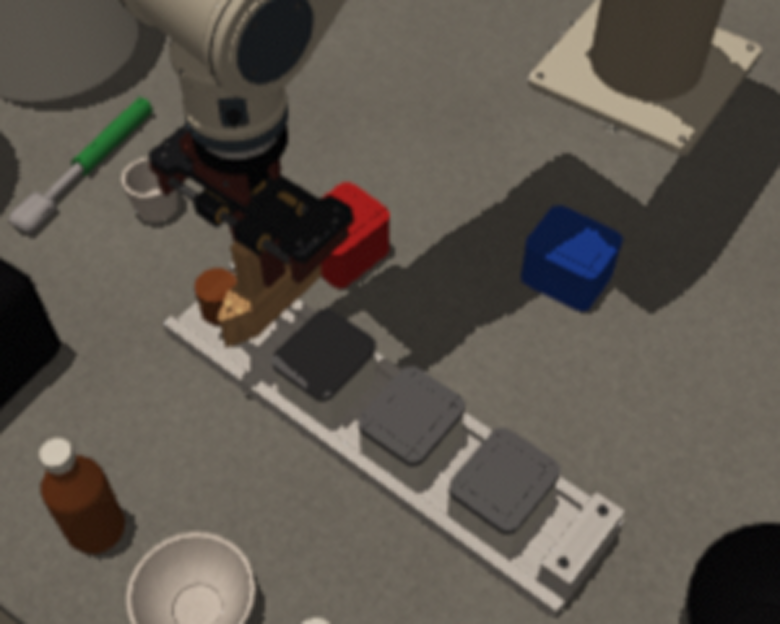

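Call:
{"op": "jog_arm", "data": {
  "steps": [
    {"turn": [0.001,-0.0017,0.001],"dp": [0,0,-0.3],"claw": 0},
    {"turn": [0.001,-0.0017,0.001],"dp": [0,0,-0.6],"claw": 0},
    {"turn": [0.001,-0.0017,0.001],"dp": [0,0,-0.74],"claw": 0},
    {"turn": [0.001,-0.0017,0.001],"dp": [0,0,-0.74],"claw": 0},
    {"turn": [0.001,-0.0017,0.001],"dp": [0,0,-0.74],"claw": 0}
  ]
}}

```text
t: 11.55
ee_pos: [598.8, -113.0, 82.9]
orientation: [-1.24, -1.158, 1.16]
ft_force: [0.7, -0.4, -1.0]
width: 20.1
```

```bash
python3 - <<'E'
from h import *
o=st();bd(o)
E
```

```text
t 11.55 p [ 598.78 -112.95   82.92] yaw 86.12 tilt [-1.5e-03 -2.0e-04 -1.0e+00] F [ 0.7 -0.4 -1. ] M [ 0.1  -0.06 -0.02] w 20.1 q [-0.21  0.58  1.74 -0.    0.81 -1.71]
board x -42.6 y -345.9 z 82.9 F board 0.8 -0.4 -1.0
```

Call:
{"op": "jog_arm", "data": {
  "steps": [
    {"turn": [0,0,0],"dp": [0.008,0.11,0],"claw": 0},
    {"turn": [0,0,0],"dp": [0.011,0.16,0],"claw": 0},
    {"turn": [0,0,0],"dp": [0.014,0.2,0],"claw": 0},
    {"turn": [0,0,0],"dp": [0.016,0.23,0],"claw": 0},
    {"turn": [0,0,0],"dp": [0.018,0.255,0],"claw": 0},
    {"turn": [0,0,0],"dp": [0.019,0.273,0],"claw": 0},
    {"turn": [0,0,0],"dp": [0.019,0.273,0],"claw": 0},
    {"turn": [0,0,0],"dp": [0.019,0.273,0],"claw": 0}
  ]
}}

```text
t: 12.22
ee_pos: [600.2, -91.0, 82.9]
orientation: [-1.239, -1.158, 1.16]
ft_force: [0.5, -0.7, -2.3]
width: 19.8
```

```bash
python3 - <<'E'
from h import *
o=st();bd(o);two('v11')
E
```

```text
t 12.22 p [600.22 -91.01  82.92] yaw 86.11 tilt [-0.0016  0.     -1.    ] F [ 0.5 -0.7 -2.3] M [-0.02 -0.05 -0.01] w 19.8 q [-0.17  0.58  1.75 -0.    0.81 -1.67]
board x -42.7 y -323.9 z 82.9 F board 0.6 -0.6 -2.3
top 268 60.0 [621.5 247.2] [30.8 84.9] 84.6 [621.4 246.9  60. ]
top 615 70.5 [616.8 164.3] [71.9 84.8] 86.45 [616.1 164.9  70.6]
top 620 70.5 [609.4  60.2] [72.  84.3] 86.31 [608.7  59.9  70.5]
scene 166 54.6 [ 595.6 -194.2] [42.9 41.5] 78.34 [ 595.3 -192.9   54.5]
scene 1089 70.0 [609.5 -54.9] [ 91.2 114.8] 9.19 [612.2 -45.1  70.2]
scene 1030 69.8 [612.9  59.1] [72.9 86.2] 86.55 [614.   59.9  69.9]
scene 1126 70.0 [620.9 163.2] [72.9 85.6] 85.7 [622.3 163.7  70.1]
scene 508 59.6 [626.4 246.3] [30.4 86.5] 85.67 [627.4 246.3  59.7]
```

Call:
{"op": "jog_arm", "data": {
  "steps": [
    {"turn": [0,0,0],"dp": [0,-0.06,0],"claw": 0},
    {"turn": [0,0,0],"dp": [-0.01,-0.13,0],"claw": 0},
    {"turn": [0,0,0],"dp": [-0.01,-0.13,0.3],"claw": 0},
    {"turn": [0,0,0],"dp": [-0.01,-0.13,0.8],"claw": 0},
    {"turn": [0,0,0],"dp": [-0.01,-0.13,0.8],"claw": 0}
  ]
}}

```text
t: 12.73
ee_pos: [603.1, -103.0, 152.9]
orientation: [-1.247, -1.163, 1.156]
ft_force: [0.8, -1.2, -0.4]
width: 19.3
```

Call:
{"op": "jog_arm", "data": {
  "steps": [
    {"turn": [0,0,0],"dp": [-0.37,0.37,0],"claw": 0},
    {"turn": [0,0,0],"dp": [-0.75,0.74,0],"claw": 0},
    {"turn": [0,0,0],"dp": [-0.75,0.74,0],"claw": 0},
    {"turn": [0,0,0],"dp": [-0.75,0.74,0],"claw": 0}
  ]
}}

```text
t: 13.07
ee_pos: [541.5, -43.1, 152.9]
orientation: [-1.246, -1.164, 1.158]
ft_force: [0.5, -1.1, -1.3]
width: 20.0
```

Call:
{"op": "jog_arm", "data": {
  "steps": [
    {"turn": [0,0,0],"dp": [-0.37,0.37,0],"claw": 0},
    {"turn": [0,0,0],"dp": [-0.73,0.71,0],"claw": 0},
    {"turn": [0,0,0],"dp": [-0.73,0.71,0],"claw": 0},
    {"turn": [0,0,0],"dp": [-0.73,0.71,0],"claw": 0},
    {"turn": [0,0,0],"dp": [-0.73,0.71,0],"claw": 0}
  ]
}}

```text
t: 13.48
ee_pos: [484.8, 13.2, 153.4]
orientation: [-1.248, -1.165, 1.157]
ft_force: [0.4, -0.9, -1.7]
width: 19.9
```

```bash
python3 - <<'E'
from h import *
o=st();bd(o);two('v12')
E
```

```text
t 13.48 p [484.81  13.24 153.36] yaw 86.16 tilt [ 0.0088 -0.0019 -1.    ] F [ 0.4 -0.9 -1.7] M [-0.    0.01  0.05] w 19.9 q [ 0.    0.32  1.99 -0.    0.82 -1.5 ]
board x -165.1 y -227.9 z 153.4 F board 0.5 -0.9 -1.7
top 268 60.2 [621.3 247.2] [31.7 85.1] 85.41 [621.8 247.   60.3]
top 564 70.5 [616.3 165.2] [70.1 84. ] 85.59 [617.8 166.4  70.6]
top 86 70.9 [644.6  58.7] [68.9 13.4] 86.0 [644.7  60.7  71. ]
top 146 70.2 [599.1 -66.7] [83.2 21.9] 2.31 [602.1 -65.1  70.3]
top 135 55.5 [ 589.7 -191.6] [41.7 40.7] 60.37 [ 589.1 -192.6   55.4]
scene 169 54.6 [ 594.7 -192.8] [43.6 40. ] 41.85 [ 595.3 -193.4   54.5]
scene 943 69.8 [605.3 -39.5] [73.6 85.4] 86.13 [606.2 -39.   70. ]
scene 1025 69.7 [613.2  58.7] [73. 85.] 87.18 [614.6  59.5  69.9]
scene 1126 70.0 [621.  162.9] [72.9 85.3] 85.77 [622.1 163.7  70.2]
scene 507 59.6 [626.  246.2] [29.9 87.3] 85.68 [628.  246.3  59.6]
```

View pics/v12s.png

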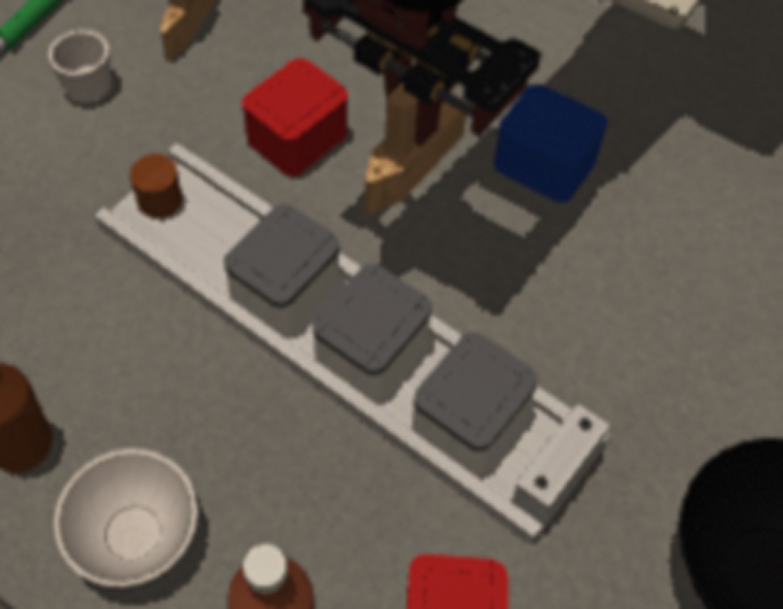

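Call:
{"op": "jog_arm", "data": {
  "steps": [
    {"turn": [0,0.001,0],"dp": [-0.059,0.048,-0.3],"claw": 0},
    {"turn": [0,0.001,0],"dp": [-0.059,0.048,-0.7],"claw": 0},
    {"turn": [0,0.001,0],"dp": [-0.059,0.048,-0.9],"claw": 0},
    {"turn": [0,0.001,0],"dp": [-0.059,0.048,-0.9],"claw": 0},
    {"turn": [0,0.001,0],"dp": [-0.059,0.048,-0.9],"claw": 0},
    {"turn": [0,0.001,0],"dp": [-0.059,0.048,-0.9],"claw": 0}
  ]
}}

```text
t: 14.08
ee_pos: [481.5, 16.3, 81.9]
orientation: [-1.247, -1.162, 1.156]
ft_force: [0.4, -0.0, -1.8]
width: 20.1
```

```bash
python3 - <<'E'
from h import *
look('w13')
E
```

```text
t 14.08 p [481.46  16.29  81.91] yaw 86.05 tilt [ 0.0066 -0.0019 -1.    ] F [ 0.4 -0.  -1.8] M [ 0.03 -0.   -0.01] w 20.1 q [ 0.01  0.44  2.03 -0.    0.66 -1.49]
board x -168.6 y -225.1 z 81.9 F board 0.4 0.0 -1.8
326 [(231, 83, -19.5, 65), (234, 84, -17.2, 64), (276, 91, 17.0, 57), (280, 87, 19.9, 61)]
330 [(230, 83, -19.9, 70), (234, 84, -16.9, 69), (276, 91, 16.7, 62), (281, 87, 20.4, 66)]
334 [(229, 88, -21.0, 70), (235, 87, -16.2, 70), (275, 93, 15.8, 65), (282, 87, 20.9, 71)]
338 [(229, 93, -21.2, 70), (242, 94, -10.9, 68), (243, 113, -11.2, 49), (244, 128, -11.1, 34), (273, 124, 16.5, 38), (274, 112, 16.4, 50), (275, 96, 15.9, 66), (281, 92, 20.3, 70)]
342 [(228, 97, -22.2, 70), (242, 96, -10.8, 71), (243, 118, -11.3, 50), (244, 133, -11.1, 35), (273, 128, 16.6, 40), (274, 117, 16.6, 51), (275, 100, 16.0, 67), (282, 97, 21.4, 70)]
346 [(228, 102, -22.5, 70), (242, 101, -11.0, 71), (243, 120, -11.2, 52), (244, 136, -11.2, 37), (273, 134, 16.8, 39), (274, 121, 16.7, 52), (275, 104, 16.1, 68), (283, 102, 22.5, 70)]
350 [(228, 106, -22.7, 71), (242, 107, -11.2, 70), (243, 116, -10.8, 61), (244, 142, -11.3, 38), (273, 138, 16.9, 41), (274, 127, 16.9, 52), (275, 110, 16.4, 67), (283, 107, 22.8, 70)]
354 [(231, 111, -20.5, 71), (242, 112, -11.3, 70), (243, 121, -11.0, 61), (244, 146, -11.3, 39), (273, 144, 17.1, 41), (274, 132, 17.0, 52), (275, 113, 16.4, 69), (279, 112, 19.7, 70)]
```

Call:
{"op": "jog_arm", "data": {
  "steps": [
    {"turn": [0,0.002,0],"dp": [0,0.007,-0.005],"claw": 0},
    {"turn": [0,0.002,0],"dp": [0.2,-0.007,-0.005],"claw": 0},
    {"turn": [0,0.002,0],"dp": [0.4,-0.021,-0.005],"claw": 0},
    {"turn": [0,0.002,0],"dp": [0.54,-0.031,-0.005],"claw": 0},
    {"turn": [0,0.002,0],"dp": [0.54,-0.031,-0.005],"claw": 0},
    {"turn": [0,0.002,0],"dp": [0.54,-0.031,-0.005],"claw": 0}
  ]
}}

```text
t: 14.63
ee_pos: [525.1, 13.9, 82.3]
orientation: [-1.244, -1.159, 1.159]
ft_force: [0.2, 0.9, -1.4]
width: 19.4
```

```bash
python3 - <<'E'
from h import *
look('w14')
E
```

```text
t 14.63 p [525.14  13.9   82.28] yaw 86.06 tilt [ 0.0017 -0.0018 -1.    ] F [ 0.2  0.9 -1.4] M [-0.01  0.04 -0.05] w 19.4 q [ 0.    0.49  1.94 -0.    0.71 -1.49]
board x -124.9 y -224.5 z 82.3 F board 0.1 1.0 -1.4
326 [(231, 77, -18.8, 71), (234, 78, -16.6, 71), (276, 78, 15.8, 71), (280, 79, 18.9, 70)]
330 [(230, 83, -19.9, 70), (234, 82, -16.7, 71), (276, 84, 16.0, 69), (281, 83, 19.9, 70)]
334 [(229, 86, -20.8, 71), (235, 88, -16.2, 70), (275, 90, 15.6, 68), (282, 87, 20.9, 70)]
338 [(229, 91, -21.1, 71), (241, 91, -11.5, 71), (242, 101, -11.4, 60), (274, 110, 16.3, 52), (275, 94, 15.7, 68), (281, 90, 20.1, 72)]
342 [(228, 97, -22.3, 70), (241, 97, -11.7, 70), (242, 105, -11.4, 62), (275, 98, 15.8, 69), (282, 96, 21.3, 71)]
346 [(228, 102, -22.5, 70), (241, 101, -11.8, 70), (242, 108, -11.4, 63), (275, 101, 15.9, 70), (282, 101, 21.6, 71)]
350 [(228, 106, -22.6, 71), (241, 105, -11.9, 71), (275, 105, 16.0, 71), (283, 106, 22.7, 71)]
354 [(231, 111, -20.5, 70), (241, 112, -12.2, 69), (275, 112, 16.3, 70), (279, 111, 19.6, 70)]
```

Call:
{"op": "jog_arm", "data": {
  "steps": [
    {"turn": [0,0,0],"dp": [0.1,-0.007,0],"claw": 0},
    {"turn": [0,0,0],"dp": [0.2,-0.014,0],"claw": 0},
    {"turn": [0,0,0],"dp": [0.35,-0.024,0],"claw": 0},
    {"turn": [0,0,0],"dp": [0.5,-0.035,0],"claw": 0},
    {"turn": [0,0,0],"dp": [0.65,-0.045,0],"claw": 0},
    {"turn": [0,0,0],"dp": [0.8,-0.056,0],"claw": 0},
    {"turn": [0,0,0],"dp": [0.95,-0.066,0],"claw": 0},
    {"turn": [0,0,0],"dp": [1,-0.07,0],"claw": 0},
    {"turn": [0,0,0],"dp": [1,-0.07,0],"claw": 0}
  ]
}}

```text
t: 15.43
ee_pos: [605.4, 8.4, 82.0]
orientation: [-1.243, -1.159, 1.159]
ft_force: [-0.4, 0.9, -0.9]
width: 19.8
```

Call:
{"op": "jog_arm", "data": {
  "steps": [
    {"turn": [0,0,0],"dp": [0.05,-0.003,0],"claw": 0},
    {"turn": [0,0,0],"dp": [0.1,-0.007,0],"claw": 0},
    {"turn": [0,0,0],"dp": [0.1,-0.007,0],"claw": 0},
    {"turn": [0,0,0],"dp": [0.1,-0.007,0],"claw": 0}
  ]
}}

```text
t: 15.77
ee_pos: [613.4, 7.8, 82.0]
orientation: [-1.244, -1.159, 1.159]
ft_force: [-0.4, 0.6, -1.2]
width: 20.1
```

```bash
python3 - <<'E'
from h import *
o=st();bd(o);two('v15')
E
```

```text
t 15.77 p [613.4    7.81  82.04] yaw 86.06 tilt [ 0.0018 -0.0017 -1.    ] F [-0.4  0.6 -1.2] M [0.19 0.01 0.04] w 20.1 q [-0.01  0.59  1.74 -0.    0.81 -1.51]
board x -36.4 y -224.4 z 82.0 F board -0.5 0.5 -1.2
top 263 60.2 [622. 247.] [30.5 85.5] 86.01 [622.4 246.6  60.3]
top 484 70.6 [617.  165.9] [68.4 85.3] 85.15 [620.3 169.9  70.6]
top 138 55.3 [ 590.6 -192.5] [40.  42.9] 45.55 [ 589.6 -192.1   55.2]
scene 161 54.6 [ 595.5 -193.3] [43.3 41.3] 52.44 [ 595.3 -193.1   54.5]
scene 1602 69.9 [627.6  10.8] [ 92.8 183.8] 10.04 [624.4  22.   70.1]
scene 1136 70.0 [620.4 163.2] [72.5 85.3] 85.53 [622.1 164.1  70.2]
scene 507 59.7 [626.4 246.1] [30.5 86.5] 85.26 [627.6 246.2  59.7]
```

View pics/v15s.png

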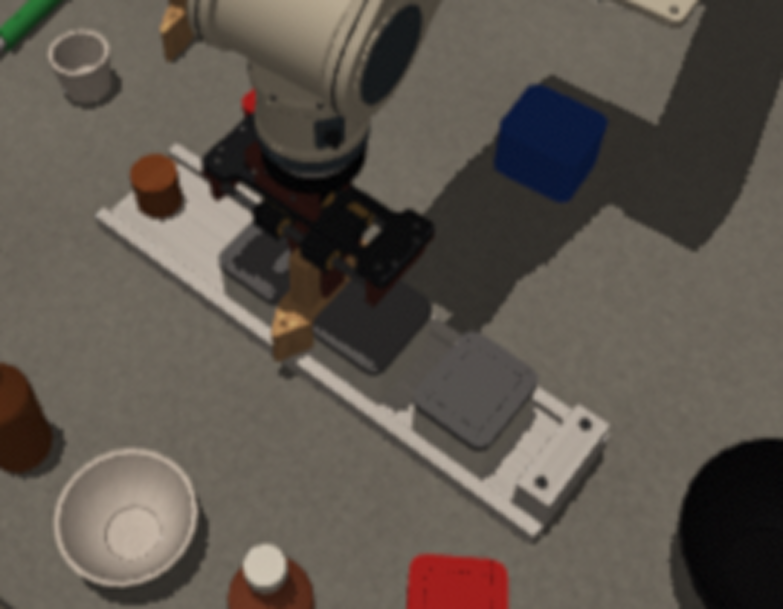

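Call:
{"op": "jog_arm", "data": {
  "steps": [
    {"turn": [0,0,0],"dp": [-0.15,0.01,0],"claw": 0},
    {"turn": [0,0,0],"dp": [-0.45,0.031,0],"claw": 0},
    {"turn": [0,0,0],"dp": [-0.75,0.052,0],"claw": 0},
    {"turn": [0,0,0],"dp": [-0.998,0.07,0],"claw": 0},
    {"turn": [0,0,0],"dp": [-0.998,0.07,0],"claw": 0}
  ]
}}

```text
t: 16.28
ee_pos: [528.2, 13.5, 81.4]
orientation: [-1.239, -1.155, 1.162]
ft_force: [-0.7, -0.1, -2.4]
width: 20.1
```

Call:
{"op": "jog_arm", "data": {
  "steps": [
    {"turn": [0,0,0],"dp": [-0.3,0.021,0],"claw": 0},
    {"turn": [0,0,0],"dp": [-0.65,0.046,0],"claw": 0},
    {"turn": [0,0,0],"dp": [-0.98,-0.1,0],"claw": 0},
    {"turn": [0,0,0],"dp": [-1,-0.4,0],"claw": 0},
    {"turn": [0,0,0],"dp": [-1,-0.4,0],"claw": 0},
    {"turn": [0,0,0],"dp": [-1,-0.4,0],"claw": 0}
  ]
}}

```text
t: 16.78
ee_pos: [448.8, -19.2, 81.8]
orientation: [-1.241, -1.154, 1.16]
ft_force: [-0.5, 0.7, -1.1]
width: 19.9
```

```bash
python3 - <<'E'
from h import *
o=st();bd(o);two('v16')
E
```

```text
t 16.78 p [448.83 -19.16  81.8 ] yaw 85.97 tilt [-0.0028 -0.002  -1.    ] F [-0.5  0.7 -1.1] M [ 0.04  0.02 -0.04] w 19.9 q [-0.07  0.41  2.1  -0.    0.64 -1.57]
board x -198.7 y -262.8 z 81.8 F board -0.5 0.7 -1.1
top 266 60.3 [621.8 247. ] [30.7 86.2] 85.84 [621.3 246.   60.3]
top 620 70.3 [616.9 164.2] [72.1 84.3] 85.33 [616.4 163.8  70.3]
top 580 70.6 [610.1  60.4] [72.1 83.2] 86.19 [611.   60.6  70.6]
top 572 70.5 [604.  -43.5] [71.9 80.9] 86.27 [604.  -43.9  70.4]
top 131 56.0 [ 590.4 -192.5] [38.8 42. ] 39.14 [ 590.7 -192.7   56. ]
scene 159 54.6 [ 594.5 -193.3] [43.  39.9] 41.15 [ 595.7 -193.4   54.5]
scene 929 69.7 [605.9 -44.2] [72.7 86.1] 85.79 [606.8 -43.2  69.9]
scene 1025 69.9 [613.4  59.8] [72.7 85.2] 85.77 [614.5  60.5  70.1]
scene 1131 69.9 [620.9 163.2] [72.8 86.7] 86.58 [622.1 164.2  70.1]
scene 507 59.7 [626.4 246.1] [30.1 86.2] 85.91 [627.9 246.4  59.7]
```

View pics/v16s.png

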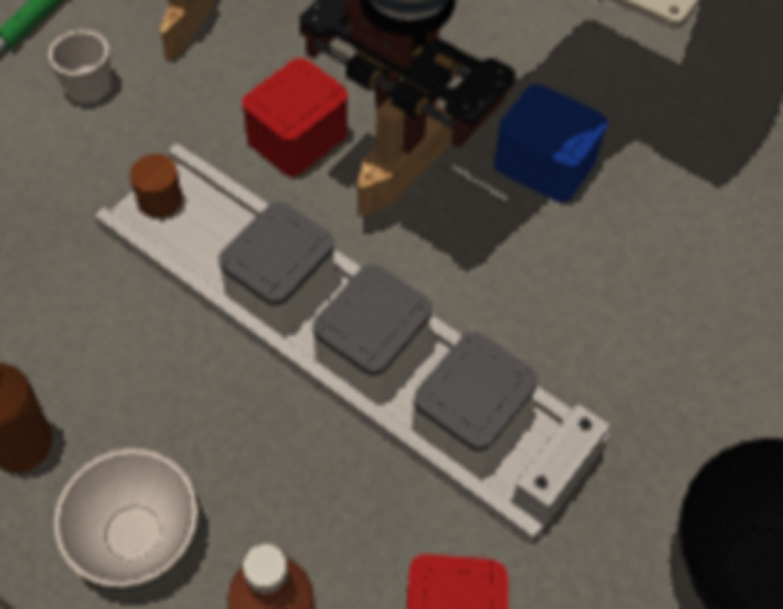

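Call:
{"op": "jog_arm", "data": {
  "steps": [
    {"turn": [0.0006,-0.0009,0],"dp": [0,0,-0.12],"claw": 0},
    {"turn": [0.0006,-0.0009,0],"dp": [0,0,-0.25],"claw": 0},
    {"turn": [0.0006,-0.0009,0],"dp": [0,0,-0.3],"claw": 0},
    {"turn": [0.0006,-0.0009,0],"dp": [0,0,-0.317],"claw": 0},
    {"turn": [0.0006,-0.0009,0],"dp": [0,0,-0.317],"claw": 0},
    {"turn": [0.0006,-0.0009,0],"dp": [0,0,-0.317],"claw": 0},
    {"turn": [0.0006,-0.0009,0],"dp": [0,0,-0.317],"claw": 0}
  ]
}}

```text
t: 17.47
ee_pos: [449.3, -18.2, 56.1]
orientation: [-1.241, -1.158, 1.159]
ft_force: [-0.1, -0.0, -0.9]
width: 20.3
```

```bash
python3 - <<'E'
from h import *
o=st();d=grab('scene');p=cloud(d);im=d['img'].astype(int);wood=(im[...,0]>im[...,2]*1.5);z=p[...,2]
near=(abs(p[...,0]-450)<75)&(abs(p[...,1]+19)<40)&wood
for zl,zh in [(36,54),(100,116)]:
    q=z[near&(z>zl)&(z<zh)];print(len(q),np.median(q))
E
```

```text
t 17.47 p [449.3  -18.21  56.14] yaw 86.06 tilt [-3.e-04  0.e+00 -1.e+00] F [-0.1 -0.  -0.9] M [ 0.06  0.02 -0.02] w 20.3 q [-0.07  0.47  2.11  0.    0.57 -1.57]
216 44.297705445361885
88 108.26958086421809
```

Call:
{"op": "jog_arm", "data": {
  "steps": [
    {"turn": [0,0,0],"dp": [0,0,-0.006],"claw": 0},
    {"turn": [0,0,0],"dp": [0,0,-0.006],"claw": 0},
    {"turn": [0,0,0],"dp": [0,0,-0.004],"claw": 0.3},
    {"turn": [0,0,0],"dp": [0,0,0],"claw": 1},
    {"turn": [0,0,0],"dp": [0,0,0],"claw": 1},
    {"turn": [0,0,0],"dp": [0,0,0],"claw": 1},
    {"turn": [0,0,0],"dp": [0,0,0],"claw": 1},
    {"turn": [0,0,0],"dp": [0,0,0],"claw": 1},
    {"turn": [0,0,0],"dp": [0,0,0.2],"claw": 1},
    {"turn": [0,0,0],"dp": [0,0,0.6],"claw": 1},
    {"turn": [0,0,0],"dp": [0,0,1],"claw": 1},
    {"turn": [0,0,0],"dp": [0,0,1],"claw": 1}
  ]
}}

```text
t: 18.52
ee_pos: [452.4, -18.5, 140.6]
orientation: [-1.247, -1.164, 1.155]
ft_force: [0.6, -0.4, -0.1]
width: 82.8
```

Call:
{"op": "jog_arm", "data": {
  "steps": [
    {"turn": [0,0,0],"dp": [0,0,0.4],"claw": 1},
    {"turn": [0,0,0],"dp": [-0.4,0.4,0.8],"claw": 1},
    {"turn": [0,0,0],"dp": [-0.5,0.9,0.8],"claw": 1},
    {"turn": [0,0,0],"dp": [-0.5,0.9,0.8],"claw": 1},
    {"turn": [0,0,0],"dp": [-0.5,0.9,0.8],"claw": 1}
  ]
}}

```text
t: 18.93
ee_pos: [411.8, 55.2, 205.0]
orientation: [-1.246, -1.167, 1.156]
ft_force: [0.1, -0.2, -0.4]
width: 87.9
```

```bash
python3 - <<'E'
from h import *
o=st();two('v17');d=grab('scene');save('v17full.png',d['img'],1.5)
p=cloud(d);im=d['img'].astype(int);wood=(im[...,0]>im[...,2]*1.5);z=p[...,2]
near=(abs(p[...,0]-450)<85)&(abs(p[...,1]+19)<50)&wood
for zl,zh in [(36,54),(100,116)]:
    q=p[near&(z>zl)&(z<zh)];print(len(q),np.median(q[:,2]),boxfit(q))
E
```

```text
t 18.93 p [411.79  55.19 205.03] yaw 86.24 tilt [ 8.8e-03 -1.0e-04 -1.0e+00] F [ 0.1 -0.2 -0.4] M [-0.03  0.03  0.03] w 87.9 q [ 0.11  0.13  2.09 -0.    0.91 -1.4 ]
top 265 60.1 [621.7 247.3] [31.3 85.6] 85.56 [621.7 246.5  60. ]
top 620 70.3 [616.8 164.3] [71.6 84.8] 85.56 [615.6 163.9  70.4]
top 618 70.7 [609.3  60.4] [71.8 84.9] 87.11 [607.9  60.4  70.7]
top 616 70.5 [601.7 -43.4] [71.9 84.6] 86.41 [600.3 -43.   70.5]
top 137 55.1 [ 591.6 -193.1] [40.4 40.4] 64.37 [ 591.6 -192.6   55. ]
scene 161 54.7 [ 594.6 -192.8] [44.1 40.1] 45.21 [ 595.5 -193.    54.7]
scene 934 69.7 [605.7 -44.1] [72.7 86. ] 86.36 [606.4 -43.7  69.9]
scene 1025 69.9 [613.3  59.4] [72.6 85.3] 86.41 [614.5  60.1  70.1]
scene 1133 70.0 [620.2 163.3] [72.5 85.6] 85.84 [622.3 163.8  70.1]
scene 503 59.8 [626.3 246. ] [30.2 86.6] 85.92 [627.4 245.9  59.8]
269 44.50611844371758 (array([451.8, -17.6]), array([ 32.1, 120.7]), 82.36)
153 109.04276929004914 (array([453.2, -18.9]), array([20.8, 52.6]), 87.26)
```

View pics/v17full.png

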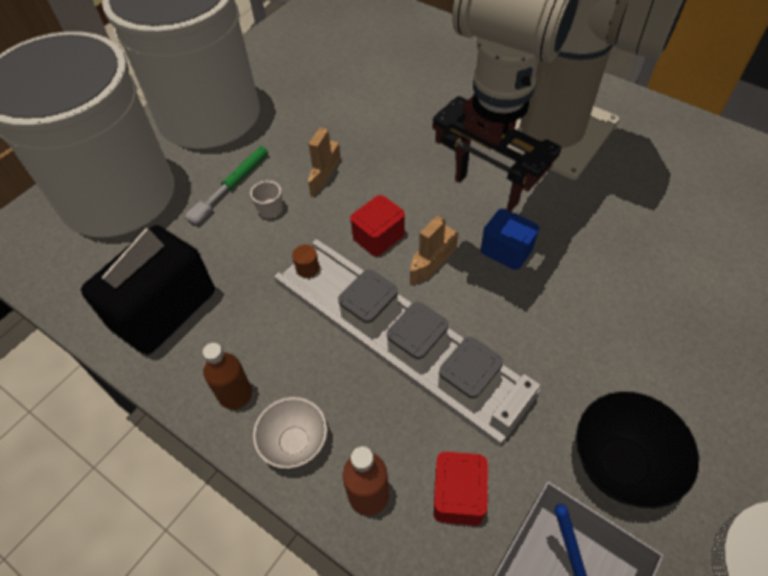

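The picture shows the block upright on bare counter in front of the board at about (435,250). The three tubs are evenly spaced, everything else is in place, and the gripper is clear. The gaps measure about 32 mm each, so I'm handing in.

```bash
python3 -c "
from h import *
print(ctrl.close_job())"
```

```text
the job is handed in; nothing more can be done
None
```

The job is done and handed in at about 19 s of the 70 s allowed. All three gaps measure about 32 mm, the width of the thick block.

- **Spacing:** I gripped the thick block and slid it nose first between stop and first tub, then first and second, then second and third. By the arm's own position reading, the nose stood 10 to 12 mm out behind the board each time.
- **Third gap:** It was about 35 mm after the second step, so I first pushed the third tub up to about 27 mm with the block's side. I lowered the block from above, beyond the tub, to do that, because the red box blocked the way in from the front.
- **Block:** It stands upright on the bare counter in front of the board, at about (449, -18), with the gripper open and clear of everything.

| Gap | Top camera (mm) | Scene camera (mm) |
|---|---|---|
| Stop to first tub | about 32.1 | about 31.9 |
| First to second tub | about 32.2 | about 32.1 |
| Second to third tub | about 32.1 | about 31.8 |

- **Disagreements:** The two cameras differ by about 4.5 mm in absolute x, but they agree on the gaps to about 0.3 mm.
- **Slack at the first step:** With the block in, the first tub may have been up to 0.6 mm loose. The second insertion may have nudged it closer.
- **Forces:** The wrist readings I took stayed within about 3 N.
- **Everything else:** The jar and the other items look unmoved.

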